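# Fit and lock a film core on the bench winder

## Robot

A 6-joint arm with a two-finger parallel gripper is mounted at the origin on the work surface. World frame = base frame: x ahead of the robot, y to its left, z up, the work surface at z = 0. Lengths are in mm, angles in rad, forces in N, time in s.
With the tool pointing down it reaches from about 275 to 725 mm from the base axis. Payload 15.9 kg.
Tool frame: the origin (TCP) lies where the fingers leave the gripper's body, on its centre line; the fingertips stand 73 mm ahead of it and the grasp point (between the pads) lies 54 mm ahead of it; z points along the fingers, y is the line along which they close (so a half turn about z gives the same grasp; the last joint's range is limited). The gripper opens to 85 mm and grips with 20 to 120 N. Pads are 22 mm wide; open, the fingers measure 114 mm over their backs; the gripper's body (76 mm by 85 mm) begins 54 mm behind the grasp point. The pads swing forward as they close: fully open they stand 13 mm farther back than shut.
Start: joints at [-1.192, 0.213, -0.034, 1.323, 0, 1.571], TCP at [184.896, -464.542, 303.906] pointing down, gripper open.
Joint ranges: [-2.98, 2.98], [-0.74, 1.72], [-1.14, 1.35], [-2.1, 2.04], [-1.57, 1.44], [-3.14, 3.14]. Speed limits (rad/s): [1.89, 1.89, 2.39, 2.57, 3.14, 3.14].

## Interface

Orientations are given as a unit quaternion [w, x, y, z].
In Python, from station import ctrl gives the robot as it stands.
- The arm moves only by the tool play_rows, never from a script. Its arguments are lists of equal length, an entry for each row: "hand": the finger opening in mm, from 0 to 85.4; "xyz": the shift along the tool's x, y, z in mm, a list of three; "yaw": the turn about the tool's z in rad. A call has 1 to 5 rows; each row shifts and turns the commanded pose from where the row before left it, along the tool's axes as they then stand; what a row does not reach is not made up. A row lasts 1/8 s, in which the tool goes at most 62.5 mm and 10.7 degrees, less where a joint would pass 70% of its speed; a pose out of reach is approached as far as the arm can. A call with a gripper value outside its range is refused whole. The fingers move at their own pace and stop on an object; the grip force is fixed at half the most. Time passes only in rows, so rows that do not move let the fingers close. It gives the time, the measured TCP pose, the force, the opening and the grip force at its end, in the units of the state.
- ctrl.sense(): the state, without advancing time (a new reading comes with each control period).
- ctrl.get_image(name): name is "scene" or "top" or "wrist"; returns (picture, depth): 420x560x3 uint8, red, green, blue; 420x560 float32, mm along the optical axis (not along the pixel's ray), 0 where there is no reading.
- ctrl.get_calibration(name): a dict with "fx", "fy", "cx", "cy" (pixels), "T" (4x4, takes a point from camera to world coordinates); the wrist camera has in their place "T_tool_cam" (4x4, takes a point from camera to tool coordinates, whose origin is the TCP and whose axes are the flange's). Camera axes: x right, y down, z forward; pixel columns grow to the right and rows downward; lengths in mm; the calibration is good to about 2 mm. A picture is of the moment at which its call begins: read the wrist's pose just before it. get_calibration takes no time and is no camera call.
- ctrl.close_job(): hands the job in; it is judged then, once.
The state is a dict: "t": time; "joint_pos": joint angles; "qvel": joint speeds; "joint_efforts": joint torques, N m; "tcp_pos": TCP position; "tcp_rot": TCP orientation; "force": force on the tool from outside, world axes, zero at the start; "torque": the same for the moment, N m; "finger_gap": finger opening in mm; "gripper_force": force on a finger pad.
Only numpy, scipy, OpenCV 4.12 (cv2) and the standard library are available. Lean on these libraries where they do the work, as an engineer would, in place of code of your own. Each camera call takes 0.05 s, during which the arm holds its last target. There are 200 camera calls.

## Task

Fit the tall 35 mm core on the winder's spindle: turn it until its keyways drop over the lugs, and let it down fully home on the plate without forcing it. Then take the T-handled key from its stand, turn the spindle's lock clockwise with it until it stops, and put the key back in its stand. Leave the short core, the film can and the loupe where they are.

Things in the scene. Friction and masses are not known exactly. Their poses are not given: they have to be found in the camera images.
- core: The core to fit: ivory plastic ring, 50 mm outside diameter, 35 mm tall, about 45 g, standing on the table. Bore 26 mm, right through, with two keyways facing each other, 6 mm wide, out to 18 mm from the axis. Origin: centre of its underside; z up the axis, x through the two keyways (x and -x are alike).
- winder: Fixed bench film winder: grey housing 240 x 240 mm, 70 mm high; on it a round aluminium plate, 200 mm diameter, with the upright steel spindle at its centre; two guide rollers, 22 mm diameter, up to 120 mm above the table, at the housing's -y corners (98 mm from the axis in x and in y). Origin: centre of the underside, on the spindle axis; z up.
- plate_face (a point): Point on the spindle axis at the plate's upper face, 80 mm above the table, where the core's underside must rest. Its axes are the housing's: they do not turn with the plate. The plate starts at any angle, which is not reported (see it or feel for it); a brake holds it up to 0.5 N m. Spindle 24 mm diameter, on two sides a drive key 4 mm wide, 22 mm high, out to 16.5 mm from the axis.
- lug_level (a point): Point on the axis 41 mm above the plate face: the top of the lock cap's two lugs, one each side (4 mm wide, 4 mm thick, out to 16.5 mm from the axis). Open, they stand right above the drive keys. Axes as the housing's. A core that is not turned right rests on the lugs, its underside here, the nose in its bore; keyways within about 3 degrees of the lugs let it drop to the plate.
- spindle_top (a point): Top end of the spindle on its axis, 57 mm above the plate face; axes as the housing's. The lock cap's nose (24 mm diameter, bevelled to 21 mm over its last 4 mm) holds a square socket, 11.4 mm across flats, 16 mm deep, mouth bevelled to 13.6 mm. With the lock open its flats are parallel and square to the line through the lugs, so a fitted core's x axis tells its angle to about 4 degrees.
- lock (a joint): Turn of the lock cap (nose and lugs) on the spindle, rad: 0 = open, at a stop, as at the start; grows clockwise seen from above; 1.571 = locked, at a stop, the lugs then across the core's top. Stiff: about 0.2 N m either way.
- key: T-handled steel key, 160 g, upright in its stand. Origin: centre of its lower end; z up. Square end 10 x 10 mm, 14 mm long, sides along x and y, last 2 mm bevelled to 6 mm; round shaft 14.4 mm diameter up to 62 mm; cross handle 72 mm long (x), 18 mm wide (y), from 62 to 77 mm. In the socket its shoulder rests on the nose, lower end 14 mm below spindle_top, with about 8 degrees of play each way.
- stand: Fixed black block that holds the key, 60 x 60 mm, 45 mm high. Origin: centre of its underside.
- stand_hole0 (a point): Centre of the mouth of the stand's round hole, 45 mm above the table. Hole 17 mm wide, 35 mm deep, mouth bevelled by 2.5 mm; the key's lower end stands on its floor.
- short_core: Bystander: the core for narrow film, like the other (50 mm diameter) but only 16 mm tall. Origin: centre of its underside.
- film_can: Bystander: round closed steel film can, 130 mm diameter, 40 mm high. Origin: centre of its underside.
- loupe: Bystander: black eye loupe, 46 mm diameter, 46 mm high, standing. Origin: centre of its underside.
There are look-alikes about, which are no part of the job. Of the things that look like the key, the middle-sized one is meant.

How it is judged:
By the outcome, as a careful person would: the job done as asked, in the order asked, and still so for the second after the job is handed in, with the robot touching nothing.
It also fails if it takes over 72 s, if anything falls off the work surface, if the arm or the gripper's body presses on something with over 40 N, if the wrist force passes 120 N, or if a joint passes its speed limit or range.

## Working session

There is one attempt and no reset: what is moved stays moved. The work goes in short steps, Python scripts to look and compute and a tool call to move; the robot and the scene stay as the last step left them, time stands still between calls to the robot, and variables do not carry over. Pictures are saved under pics/ and viewed, at most 10 in all, crops included, and the job is handed in when it is done.

Besides the shell and the picture viewer there is one more tool, called by a JSON object that holds its "op" and its "data", one argument or row to a line. play_rows: Moves the arm, as the interface text tells. Its arguments: {"type":"object","properties":{"hand":{"type":"array"},"xyz":{"type":"array"},"yaw":{"type":"array"}},"required":["hand","xyz","yaw"]}

```bash
mkdir -p pics; ls; python3 - <<'E'
from station import ctrl
import cv2,numpy as np
s=ctrl.sense();print(s)
for n in ("top","scene"):
    im,d=ctrl.get_image(n);np.savez(f'{n}0.npz',im=im,d=d)
    cv2.imwrite(f'pics/{n}0.png',im[:,:,::-1]);print(n,ctrl.get_calibration(n))
print(ctrl.get_calibration("wrist"))
E
```

```text
pics
{'t': 0.0, 'joint_pos': array([-1.19196392e+00,  2.13351201e-01, -3.50247868e-02,  1.32348194e+00,
       -4.05229655e-06,  1.57081368e+00]), 'qvel': array([-0.00207825, -0.00040687, -0.00167561, -0.00189633,  0.00089538,
        0.00050508]), 'joint_efforts': array([-2.91278579e-03, -6.86175728e+01,  4.87110114e+01,  1.78682792e-02,
       -2.67758041e-04, -4.61786760e-05]), 'tcp_pos': array([ 184.82849033, -464.32644502,  303.43220264]), 'tcp_rot': array([-5.20926522e-04,  9.82115818e-01,  1.88277025e-01, -1.01936914e-04]), 'force': array([-0.71848229,  1.21035235, -0.30287784]), 'torque': array([-0.01725329,  0.0376696 ,  0.03619935]), 'gripper_force': 0.0, 'finger_gap': 85.43902601302395}
top {'fx': 425.5696188291518, 'fy': 425.5696188291518, 'cx': 272.82359712759575, 'cy': 207.00387771868103, 'T': array([[-8.44315439e-04, -9.98057016e-01,  6.23015275e-02,
         5.04328083e+02],
       [-9.99925454e-01,  1.60150073e-03,  1.21046235e-02,
        -1.07856651e+02],
       [-1.21808804e-02, -6.22866631e-02, -9.97983967e-01,
         1.00857939e+03],
       [ 0.00000000e+00,  
[... 274 characters left out ...]
5342e-01, -4.13211744e-01,  5.83122859e-01,
        -6.07616715e+02],
       [-1.93791628e-02, -8.26580206e-01, -5.62485210e-01,
         6.38702146e+02],
       [ 0.00000000e+00,  0.00000000e+00,  0.00000000e+00,
         1.00000000e+00]])}
{'fx': 335.2844078384658, 'fy': 335.2844078384658, 'cx': 279.84354715397484, 'cy': 210.33713083035101, 'T_tool_cam': array([[-8.24440620e-04, -9.49731499e-01, -3.13064530e-01,
         8.09283375e+01],
       [ 9.99998907e-01, -1.16719095e-03,  9.07411290e-04,
        -1.20642858e-01],
       [-1.22720317e-03, -3.13063440e-01,  9.49731423e-01,
        -7.05679462e+01],
       [ 0.00000000e+00,  0.00000000e+00,  0.00000000e+00,
         1.00000000e+00]])}
```

View pics/top0.png

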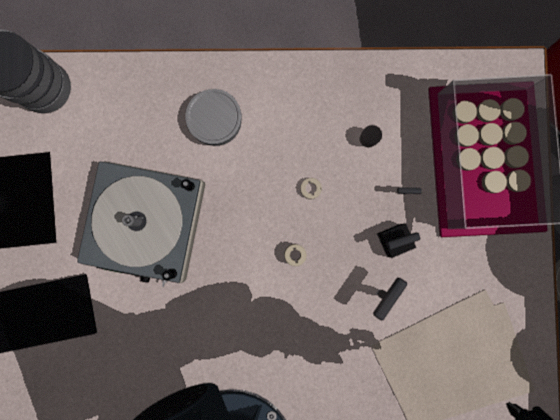

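View pics/scene0.png

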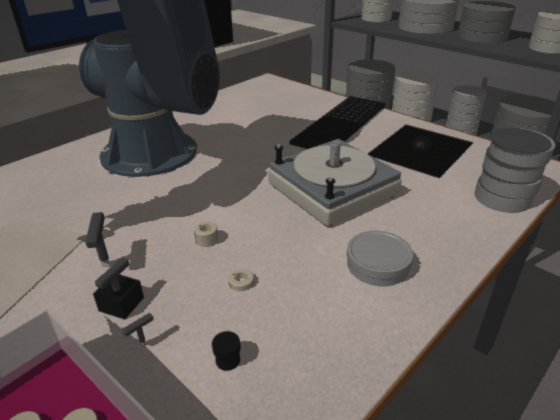

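Top view: winder plate centre near (137,220), tall core (294,254), short core (310,188), can (213,117), loupe (371,135). Key look-alikes are a large T (388,298), one in the black stand (398,240) and a small T (405,190). The stand one is the middle-sized one. Core look-alikes are the short core (310,188) and the roll tops in the magenta tray. In the scene view (206,233) is the taller ring and (240,279) the shorter, so the target is (294,254) in top.

```bash
cat > h.py <<'E'
import numpy as np,cv2
from station import ctrl
from scipy.spatial.transform import Rotation as R
def Rq(q): return R.from_quat([q[1],q[2],q[3],q[0]]).as_matrix()
def Tcam(n,s=None):
    c=ctrl.get_calibration(n)
    if n!='wrist': return c,c['T']
    T=np.eye(4);T[:3,:3]=Rq(s['tcp_rot']);T[:3,3]=s['tcp_pos']
    return c,T@c['T_tool_cam']
def cloud(d,c,T):
    v,u=np.mgrid[:d.shape[0],:d.shape[1]]
    P=np.stack([(u-c['cx'])/c['fx']*d,(v-c['cy'])/c['fy']*d,d],-1)
    W=P@T[:3,:3].T+T[:3,3];W[d==0]=np.nan;return W
def ray(u,v,z,c,T):
    r=T[:3,:3]@np.array([(u-c['cx'])/c['fx'],(v-c['cy'])/c['fy'],1]);o=T[:3,3]
    return o+r*(z-o[2])/r[2]
def pix(p,c,T):
    q=T[:3,:3].T@(np.array(p)-T[:3,3]);return c['fx']*q[0]/q[2]+c['cx'],c['fy']*q[1]/q[2]+c['cy']
E
python3 - <<'E'
from h import *
W={}
for n in('top','scene'):
    z=np.load(n+'0.npz');c,T=Tcam(n);W[n]=cloud(z['d'],c,T)
    im=z['im']
    for nm,x0,x1,y0,y1,b in [('core',420,500,-200,-120,15),('short',560,660,-230,-150,8),('stand',420,540,-450,-330,35),('big',300,440,-430,-330,30),('small',540,640,-450,-340,30),('spindle',480,590,120,260,92),('rollers',350,700,50,350,105)]:
        P=W[n].reshape(-1,3);P=P[(P[:,0]>x0)&(P[:,0]<x1)&(P[:,1]>y0)&(P[:,1]<y1)&(P[:,2]>b)&(P[:,2]<200)]
        if len(P): print(n,nm,len(P),'zmax/med',P[:,2].max().round(1),np.median(P[:,2]).round(1),'xy ctr',((P.max(0)+P.min(0))/2)[:2].round(1),'ext',np.ptp(P,0)[:2].round(1),P.mean(0).round(1))
im=np.load('top0.npz')['im'][:,:,::-1]
a=cv2.resize(im[160:290,80:210],(400,400),interpolation=cv2.INTER_CUBIC)
b=cv2.resize(im[160:330,270:440],(400,400),interpolation=cv2.INTER_CUBIC)
cv2.imwrite('pics/crop0.png',np.hstack([a,b]))
E
```

```text
top core 280 zmax/med 40.3 35.3 xy ctr [ 454.5 -145.3] ext [47.8 48. ] [ 454.6 -145.6   34.9]
top short 258 zmax/med 21.7 16.4 xy ctr [ 609.8 -183. ] ext [49.4 47.1] [ 609.7 -183.1   16.4]
top stand 817 zmax/med 91.8 46.7 xy ctr [ 487.5 -377.6] ext [76.7 76. ] [ 489.1 -375.5   60. ]
top big 468 zmax/med 109.8 104.2 xy ctr [ 371.6 -353.2] ext [78.3 46.3] [ 377.3 -348.3   98.4]
top small 146 zmax/med 62.8 57.0 xy ctr [ 599.5 -400.3] ext [13.6 50.6] [ 600.  -400.3   56.8]
top spindle 187 zmax/med 139.9 128.4 xy ctr [531.7 202.2] ext [23.  27.9] [531.4 199.2 124.6]
top rollers 331 zmax/med 139.9 118.7 xy ctr [513.6 147. ] ext [212.  138.3] [521.1 151.5 122.4]
scene core 409 zmax/med 38.3 32.3 xy ctr [ 455.5 -146.2] ext [52.4 50.3] [ 460.1 -148.9   29.8]
scene short 369 zmax/med 20.1 16.1 xy ctr [ 611.4 -184.4] ext [49.1 50.1] [ 612.8 -186.    15.1]
scene stand 1291 zmax/med 90.5 46.2 xy ctr [ 494.2 -377.4] ext [66.1 78.6] [ 495.8 -380.1   58.5]
scene big 531 zmax/med 107.4 101.4 xy ctr [ 373.5 -354.2] ext [79.4 48.2] [ 382.2 -351.3   87.5]
scene small 338 zmax/med 59.6 55.9 xy ctr [ 600.8 -401.9] ext [15.9 51.7] [ 602.7 -402.6   53.3]
scene spindle 199 zmax/med 139.6 119.8 xy ctr [534.2 200.7] ext [24.1 25.6] [536.3 197.4 118.1]
scene rollers 267 zmax/med 139.6 117.1 xy ctr [514.2 144.7] ext [214.4 137.7] [531.5 156.1 120.3]
```

View pics/crop0.png

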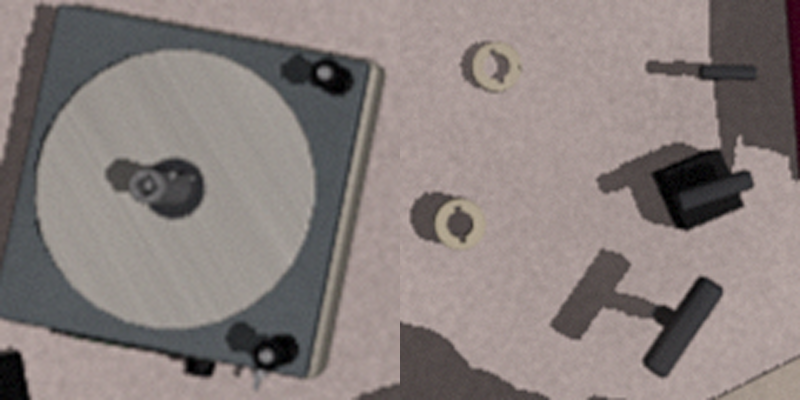

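{"op": "play_rows", "data": {
  "hand": [85,85,85,85,85],
  "xyz": [
    [60,6,4],
    [60,6,4],
    [60,6,4],
    [60,6,4],
    [60,6,4]
  ],
  "yaw": [0,0,0,0,0.18]
}}

```text
t: 0.72
tcp_pos: [476.5, -380.5, 283.5]
tcp_rot: [-0.0, 0.995, 0.098, -0.0]
force: [0.4, -0.7, 0.8]
finger_gap: 84.9
gripper_force: 0.0
```

```bash
cat >> h.py <<'E'
def az(s): x=Rq(s['tcp_rot'])[:,0];return np.degrees(np.arctan2(x[1],x[0]))
def shot(tag,name='wrist'):
    s=ctrl.sense();im,d=ctrl.get_image(name);c,T=Tcam(name,s)
    np.savez(tag+'.npz',im=im,d=d,T=T);cv2.imwrite('pics/%s.png'%tag,im[:,:,::-1])
    print(tag,'t',round(s['t'],2),'tcp',s['tcp_pos'].round(1),'az',az(s).round(2),'j',s['joint_pos'].round(3),'F',s['force'].round(1),'gap',round(s['finger_gap'],1))
    return s,im,d,c,T
def go(p):
    "shift in tool axes from here to TCP p"
    s=ctrl.sense();return (Rq(s['tcp_rot']).T@(np.array(p)-s['tcp_pos'])).round(1)
def ext(W,x0,x1,y0,y1,b,t):
    P=W.reshape(-1,3);P=P[(P[:,0]>x0)&(P[:,0]<x1)&(P[:,1]>y0)&(P[:,1]<y1)&(P[:,2]>b)&(P[:,2]<t)]
    (cx,cy),wh,a=cv2.minAreaRect(P[:,:2].astype(np.float32))
    return 'n %d zmed %.1f rect ctr (%.1f,%.1f) size %.1f x %.1f ang %.1f mean %s'%(len(P),np.median(P[:,2]),cx,cy,*wh,a,P[:,:2].mean(0).round(1))
E
python3 - <<'E'
from h import *
s,im,d,c,T=shot('w1');W=cloud(d,c,T)
print('handle',ext(W,430,550,-440,-320,78,100));print('stand',ext(W,430,550,-440,-320,40,52))
print(go([532,200,320]))
E
```

```text
w1 t 0.72 tcp [ 476.5 -380.5  283.5] az 11.23 j [-0.674  0.451  0.246  1.367 -0.     2.272] F [ 0.4 -0.7  0.8] gap 84.9
handle n 1913 zmed 87.1 rect ctr (488.6,-377.7) size 18.5 x 71.9 ang 18.3 mean [ 489.9 -377.5]
stand n 2547 zmed 45.6 rect ctr (488.4,-377.7) size 60.4 x 60.1 ang 22.8 mean [ 494.8 -375.3]
[ 153.  -559.6  -36.8]
```

View pics/w1.png

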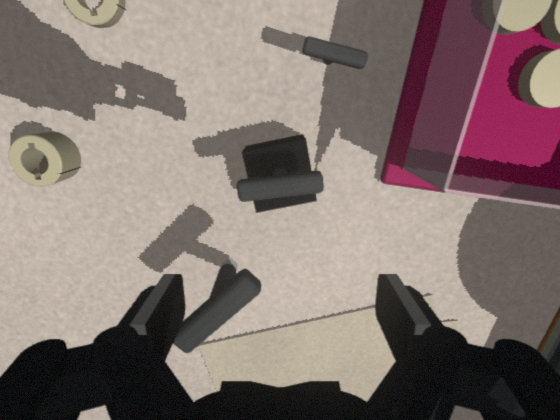

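The wrist view shows the middle key at (280,186), the large one at (217,310), the small one at (335,52), and the tall core at (45,158). Handle length is 72 mm and top height 87 mm, so the stand key is right. Next I'll look at the winder.

{"op": "play_rows", "data": {
  "hand": [85,85,85,85,85],
  "xyz": [
    [15,-56,-4],
    [15,-56,-4],
    [15,-56,-4],
    [15,-56,-4],
    [15,-56,-4]
  ],
  "yaw": [0,0,0,0,0]
}}

```text
t: 1.4
tcp_pos: [492.6, -90.4, 303.8]
tcp_rot: [-0.0, 0.995, 0.099, -0.0]
force: [0.3, -0.2, -0.3]
finger_gap: 84.9
gripper_force: 0.0
```

{"op": "play_rows", "data": {
  "hand": [85,85,85,85,85],
  "xyz": [
    [15,-56,-4],
    [15,-56,-4],
    [15,-56,-4],
    [15,-56,-4],
    [15,-56,-4]
  ],
  "yaw": [0,0,0,0,0]
}}

```text
t: 2.02
tcp_pos: [521.1, 153.1, 324.6]
tcp_rot: [-0.019, 0.991, 0.135, -0.003]
force: [1.1, 0.2, 0.0]
finger_gap: 85.4
gripper_force: 0.0
```

```bash
python3 - <<'E'
from h import *
s,im,d,c,T=shot('w2');W=cloud(d,c,T)
print('nose',ext(W,490,580,160,240,134,142));print('lug',ext(W,490,580,160,240,118,125));print('plate',ext(W,420,640,90,310,77,83))
u,v=map(int,pix([532,200,125],c,T));print(u,v)
k=cv2.resize(im[v-60:v+60,u-80:u+80,::-1],(800,600),interpolation=cv2.INTER_CUBIC);cv2.imwrite('pics/w2c.png',k)
print(go([455,-145.5,210]))
E
```

```text
w2 t 2.02 tcp [521.1 153.1 324.6] az 15.47 j [0.269 0.303 0.135 1.404 0.038 3.14 ] F [1.1 0.2 0. ] gap 85.4
nose n 468 zmed 137.1 rect ctr (533.2,203.3) size 22.7 x 22.7 ang 59.1 mean [533.5 203.3]
lug n 224 zmed 121.8 rect ctr (535.3,205.1) size 18.0 x 33.2 ang 29.7 mean [534.3 202.1]
plate n 33573 zmed 80.5 rect ctr (532.7,202.1) size 201.5 x 203.7 ang 81.9 mean [540.5 204. ]
237 173
[-145.6  276.1  103.7]
```

View pics/w2c.png

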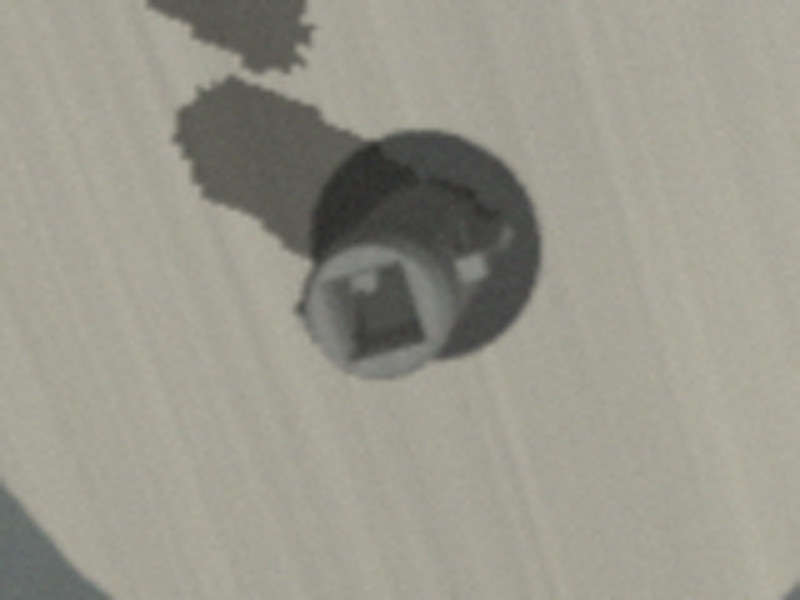

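The crop shows the nose with its square socket, edges tilted about 16–18° to image-right, and a lug at (470,267). Joint 6 hit its limit, so I'll turn back and take a closer, steeper view.

{"op": "play_rows", "data": {
  "hand": [85,85,85,85,85],
  "xyz": [
    [0,0,15],
    [0,0,15],
    [0,0,15],
    [0,0,15],
    [0,0,15]
  ],
  "yaw": [-0.18,-0.18,-0.18,-0.18,-0.18]
}}

```text
t: 2.7
tcp_pos: [520.4, 153.7, 249.0]
tcp_rot: [-0.018, 0.833, 0.553, 0.005]
force: [-0.1, -0.9, 0.3]
finger_gap: 85.1
gripper_force: 0.0
```

{"op": "play_rows", "data": {
  "hand": [85],
  "xyz": [
    [0,0,0]
  ],
  "yaw": [0]
}}

```text
t: 2.82
tcp_pos: [520.0, 153.6, 248.7]
tcp_rot: [-0.018, 0.835, 0.55, 0.004]
force: [-1.0, 0.1, 0.7]
finger_gap: 85.4
gripper_force: 0.0
```

```bash
python3 - <<'E'
from h import *
s,im,d,c,T=shot('w3');W=cloud(d,c,T);print(s['tcp_rot'])
print('nose',ext(W,490,580,160,240,134,142));print('lug',ext(W,490,580,160,240,118,125));print('keys',ext(W,490,580,160,240,98,106));print('plate',ext(W,420,640,90,310,77,83))
u,v=map(int,pix([533,203,125],c,T));print(u,v)
k=cv2.resize(im[v-45:v+45,u-60:u+60,::-1],(800,600),interpolation=cv2.INTER_CUBIC);cv2.imwrite('pics/w3c.png',k)
E
```

```text
w3 t 2.83 tcp [520.  153.6 248.7] az 66.75 j [ 0.271  0.317 -0.037  1.22   0.037  2.247] F [-1.   0.1  0.7] gap 85.4
[-0.01824171  0.83483173  0.55018526  0.00440524]
nose n 957 zmed 137.1 rect ctr (532.7,203.7) size 23.0 x 23.5 ang 66.2 mean [532.9 204. ]
lug n 466 zmed 121.8 rect ctr (535.1,205.0) size 17.9 x 33.0 ang 32.0 mean [532.3 203.8]
keys n 75 zmed 101.4 rect ctr (537.6,206.6) size 12.0 x 32.9 ang 32.0 mean [534.5 209.2]
plate n 60300 zmed 80.6 rect ctr (533.4,201.9) size 201.2 x 203.2 ang 81.5 mean [536.7 210.4]
271 160
```

View pics/w3c.png

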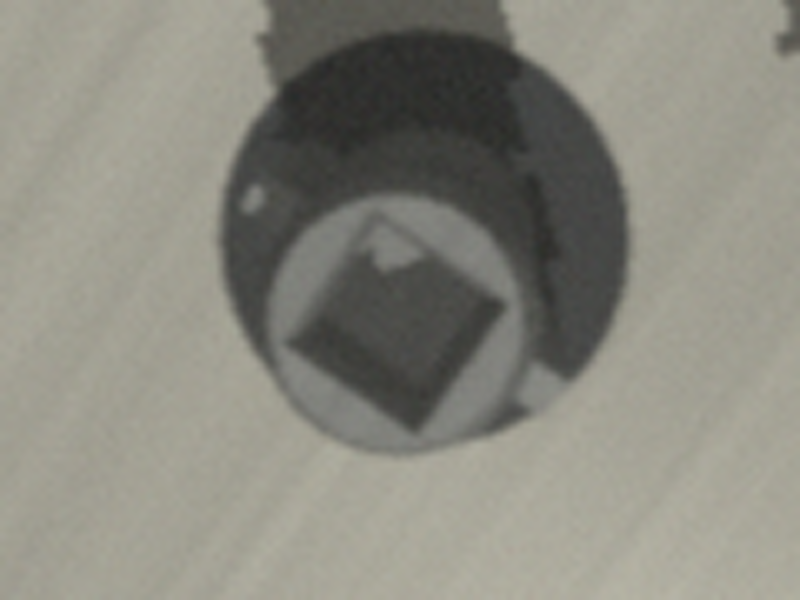

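```bash
python3 - <<'E'
from h import *
c=ctrl.get_calibration('wrist');T=np.load('w3.npz')['T']
f=lambda a,b,z:ray(211+a/6.667-.5,115+b/6.667-.5,z,c,T)
C=[f(a,b,137)[:2] for a,b in((375,210),(505,303),(417,433),(288,343))]
print(np.mean(C,0))
for i in range(4):
    e=C[(i+1)%4]-C[i];print(np.hypot(*e).round(2),(np.degrees(np.arctan2(e[1],e[0]))%90).round(1))
a,b=f(540,385,121.8),f(253,197,121.8);e=b-a;print(np.degrees(np.arctan2(e[1],e[0])),np.hypot(*e[:2]),(a+b)/2)
E
```

```text
[532.6876852  203.37589467]
13.04 31.4
13.15 32.9
13.07 31.5
13.17 32.8
123.60191662753567 30.432405842426466 [532.27772909 204.04817319 121.8       ]
```

{"op": "play_rows", "data": {
  "hand": [85,85,85,85,85],
  "xyz": [
    [0,0,0],
    [0,0,0],
    [0,0,0],
    [0,0,0],
    [0,0,0]
  ],
  "yaw": [-0.185,-0.185,-0.185,-0.185,-0.185]
}}

```text
t: 3.5
tcp_pos: [520.9, 153.9, 250.6]
tcp_rot: [-0.013, 0.501, 0.865, 0.013]
force: [0.5, 0.4, -0.5]
finger_gap: 85.2
gripper_force: 0.0
```

{"op": "play_rows", "data": {
  "hand": [85,85,85,85,85],
  "xyz": [
    [0,0,0],
    [0,0,0],
    [0,0,0],
    [0,0,0],
    [0,0,0]
  ],
  "yaw": [-0.185,-0.185,-0.185,-0.185,-0.185]
}}

```text
t: 4.12
tcp_pos: [520.9, 153.9, 250.6]
tcp_rot: [-0.006, 0.062, 0.998, 0.018]
force: [0.8, -0.3, -0.4]
finger_gap: 84.9
gripper_force: 0.0
```

{"op": "play_rows", "data": {
  "hand": [85,85,85,85,85],
  "xyz": [
    [0,0,0],
    [0,0,0],
    [0,0,0],
    [0,0,0],
    [0,0,0]
  ],
  "yaw": [-0.185,-0.185,-0.185,-0.185,-0.185]
}}

```text
t: 4.75
tcp_pos: [520.9, 153.9, 250.6]
tcp_rot: [0.003, -0.39, 0.921, 0.019]
force: [1.2, -0.4, -0.6]
finger_gap: 84.7
gripper_force: 0.0
```

{"op": "play_rows", "data": {
  "hand": [85,85,85,85,85],
  "xyz": [
    [0,0,0],
    [0,0,0],
    [0,0,0],
    [0,0,0],
    [0,0,0]
  ],
  "yaw": [-0.185,-0.185,-0.185,-0.185,-0.185]
}}

```text
t: 5.38
tcp_pos: [520.9, 153.9, 250.6]
tcp_rot: [-0.011, 0.76, -0.65, -0.015]
force: [-0.4, 0.5, -0.4]
finger_gap: 85.1
gripper_force: 0.0
```

{"op": "play_rows", "data": {
  "hand": [85,85,85,85,85],
  "xyz": [
    [0,0,0],
    [0,0,0],
    [0,0,0],
    [0,0,0],
    [0,0,0]
  ],
  "yaw": [-0.185,-0.185,-0.185,-0.185,-0.185]
}}

```text
t: 6.0
tcp_pos: [520.9, 153.9, 250.6]
tcp_rot: [-0.016, 0.97, -0.243, -0.009]
force: [0.3, -0.1, -0.7]
finger_gap: 85.2
gripper_force: 0.0
```

{"op": "play_rows", "data": {
  "hand": [85,85,85,85],
  "xyz": [
    [0,0,0],
    [0,0,0],
    [0,0,0],
    [0,0,0]
  ],
  "yaw": [-0.185,-0.185,-0.185,-0.185]
}}

```text
t: 6.5
tcp_pos: [520.9, 153.9, 250.6]
tcp_rot: [-0.019, 0.992, 0.124, -0.003]
force: [-0.0, -0.2, -0.1]
finger_gap: 85.1
gripper_force: 0.0
```

```bash
cat >> h.py <<'E'
def st():
    s=ctrl.sense();z=Rq(s['tcp_rot'])[:,2]
    print('t',round(s['t'],2),'tcp',s['tcp_pos'].round(1),'az',az(s).round(2),'tilt',z[:2].round(4),'j',s['joint_pos'].round(3),'F',s['force'].round(1),'M',s['torque'].round(2),'gap',round(s['finger_gap'],1),'grip',round(s['gripper_force'],1));return s
E
python3 -c "
from h import *
st()"
```

```text
t 6.5 tcp [520.9 153.9 250.6] az 14.3 tilt [-0.0096  0.0362] j [ 0.27   0.316 -0.034  1.221  0.037 -3.121] F [-0.  -0.2 -0.1] M [-0.04 -0.02  0.02] gap 85.1 grip 0.0
```

{"op": "play_rows", "data": {
  "hand": [85,85],
  "xyz": [
    [0,0,0],
    [0,0,0]
  ],
  "yaw": [-0.06,0]
}}

```text
t: 6.75
tcp_pos: [517.4, 164.9, 250.2]
tcp_rot: [-0.014, 0.989, 0.144, -0.001]
force: [0.8, -0.1, 0.5]
finger_gap: 85.2
gripper_force: 0.0
```

```bash
python3 -c "
from h import *
st()"
```

```text
t 6.75 tcp [517.4 164.9 250.2] az 16.57 tilt [-0.0071  0.0282] j [ 0.296  0.315 -0.036  1.218  0.029 -3.135] F [ 0.8 -0.1  0.5] M [-0.01  0.01 -0.02] gap 85.2 grip 0.0
```

{"op": "play_rows", "data": {
  "hand": [85,85,85,85],
  "xyz": [
    [0,0,0],
    [0,0,0],
    [0,0,0],
    [0,0,0]
  ],
  "yaw": [-0.06,0,-0.06,0]
}}

```text
t: 7.25
tcp_pos: [505.7, 196.2, 249.8]
tcp_rot: [-0.002, 0.983, 0.183, 0.001]
force: [-0.4, 0.4, -0.4]
finger_gap: 85.0
gripper_force: 0.0
```

```bash
python3 -c "
from h import *
st()"
```

```text
t 7.25 tcp [505.7 196.2 249.8] az 21.04 tilt [0.0021 0.0038] j [ 3.690e-01  3.130e-01 -4.000e-02  1.215e+00  3.000e-03 -3.140e+00] F [-0.4  0.4 -0.4] M [-0.02  0.1  -0.03] gap 85.0 grip 0.0
```

{"op": "play_rows", "data": {
  "hand": [85,85,85,85,85],
  "xyz": [
    [0,0,0],
    [0,0,0],
    [0,0,0],
    [0,0,0],
    [0,0,0]
  ],
  "yaw": [-0.015,0.18,0.18,0.18,0.18]
}}

```text
t: 7.88
tcp_pos: [504.7, 198.8, 249.8]
tcp_rot: [-0.001, 0.985, -0.175, 0.002]
force: [-0.4, -0.3, -0.4]
finger_gap: 85.1
gripper_force: 0.0
```

{"op": "play_rows", "data": {
  "hand": [85,85,85,85,85],
  "xyz": [
    [0,0,0],
    [0,0,0],
    [0,0,0],
    [0,0,0],
    [0,0,0]
  ],
  "yaw": [0.18,0.18,0.18,0.18,0.18]
}}

```text
t: 8.5
tcp_pos: [504.7, 198.8, 249.8]
tcp_rot: [-0.001, 0.81, -0.586, 0.001]
force: [1.0, -0.1, 0.8]
finger_gap: 85.0
gripper_force: 0.0
```

{"op": "play_rows", "data": {
  "hand": [85,85,85,85,85],
  "xyz": [
    [52,31,8],
    [52,31,8],
    [52,31,8],
    [52,31,8],
    [52,31,8]
  ],
  "yaw": [0,0,0,0,0]
}}

```text
t: 9.12
tcp_pos: [440.4, -98.9, 209.3]
tcp_rot: [-0.001, 0.812, -0.583, 0.001]
force: [1.7, -0.5, -0.6]
finger_gap: 85.0
gripper_force: 0.0
```

{"op": "play_rows", "data": {
  "hand": [85],
  "xyz": [
    [0,0,0]
  ],
  "yaw": [0]
}}

```text
t: 9.25
tcp_pos: [439.8, -100.4, 209.0]
tcp_rot: [-0.001, 0.811, -0.586, 0.001]
force: [-0.2, -0.1, 0.6]
finger_gap: 84.8
gripper_force: 0.0
```

```bash
python3 - <<'E'
from h import *
st()
s,im,d,c,T=shot('w4');W=cloud(d,c,T)
print('core',ext(W,420,490,-180,-110,32,40))
u,v=map(int,pix([455,-145.5,35],c,T));print(u,v)
k=cv2.resize(im[v-45:v+45,u-60:u+60,::-1],(800,600),interpolation=cv2.INTER_CUBIC);cv2.imwrite('pics/w4c.png',k)
E
```

```text
t 9.25 tcp [ 439.8 -100.4  209. ] az -71.7 tilt [0.0025 0.0004] j [-2.250e-01  1.530e-01 -3.520e-01  1.063e+00  1.000e-03 -2.115e+00] F [-0.2 -0.1  0.6] M [-0.04  0.   -0.01] gap 84.8 grip 0.0
w4 t 9.25 tcp [ 439.8 -100.4  209. ] az -71.7 j [-2.250e-01  1.530e-01 -3.520e-01  1.063e+00  1.000e-03 -2.115e+00] F [-0.2 -0.1  0.6] gap 84.8
core n 2654 zmed 35.5 rect ctr (455.8,-145.7) size 49.4 x 49.0 ang 17.6 mean [ 456.2 -146.4]
280 147
```

View pics/w4c.png

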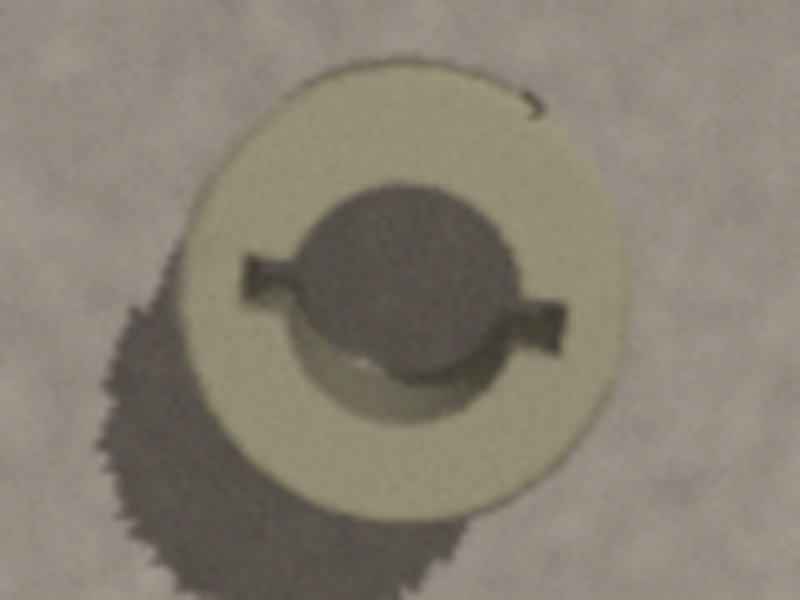

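The crop shows the core ring with keyway ends at (246,279) and (563,330).

```bash
python3 - <<'E'
from h import *
c=ctrl.get_calibration('wrist');T=np.load('w4.npz')['T']
f=lambda a,b:ray(220+a/6.667-.5,102+b/6.667-.5,35,c,T)
a,b=f(245.5,279),f(562.5,329.5);e=b-a;print(np.degrees(np.arctan2(e[1],e[0])),np.hypot(*e[:2]),(a+b)/2)
E=[f(*p)[:2] for p in ((180,290),(627,290),(405,57),(405,521))];print(np.round(E,1),(E[0]+E[1])/2,(E[2]+E[3])/2)
print(go([455.6,-145.7,140]))
E
```

```text
-170.70471897200034 34.80058095460062 [ 455.65892073 -145.86654813   35.        ]
[[ 479.2 -139.7]
 [ 433.3 -154.9]
 [ 463.7 -170.3]
 [ 448.1 -123.1]] [ 456.2518358  -147.28990062] [ 455.87642968 -146.68982063]
[49.4  0.7 69.2]
```

{"op": "play_rows", "data": {
  "hand": [85,85,85,85,85],
  "xyz": [
    [25,0.5,10],
    [24.7,0.4,10],
    [0,0,40],
    [0,0,40],
    [0,0,31]
  ],
  "yaw": [0,0,0,0,0]
}}

```text
t: 9.93
tcp_pos: [456.7, -143.0, 77.0]
tcp_rot: [-0.001, 0.813, -0.583, 0.001]
force: [0.5, 0.4, 0.0]
finger_gap: 84.9
gripper_force: 0.0
```

{"op": "play_rows", "data": {
  "hand": [60,48,40,40,40],
  "xyz": [
    [0,0,0],
    [0,0,0],
    [0,0,0],
    [0,0,0],
    [0,0,0]
  ],
  "yaw": [0,0,0,0,0]
}}

```text
t: 10.55
tcp_pos: [457.6, -144.2, 80.1]
tcp_rot: [-0.002, 0.812, -0.583, 0.002]
force: [-0.8, 2.9, 9.2]
finger_gap: 47.3
gripper_force: 62.3
```

```bash
python3 -c "
from h import *
st()"
```

```text
t 10.55 tcp [ 457.6 -144.2   80.1] az -71.35 tilt [0.0059 0.0006] j [-3.070e-01  3.340e-01 -4.790e-01  7.520e-01  2.000e-03 -2.203e+00] F [-0.8  2.9  9.2] M [ 0.55  0.34 -0.  ] gap 47.3 grip 62.3
```

{"op": "play_rows", "data": {
  "hand": [40,40,40,40],
  "xyz": [
    [0,0,-8],
    [0,0,-20],
    [0,0,-40],
    [0,0,0]
  ],
  "yaw": [0,0,0,0]
}}

```text
t: 11.05
tcp_pos: [458.1, -144.9, 149.9]
tcp_rot: [-0.002, 0.812, -0.583, 0.004]
force: [1.2, 0.2, -0.8]
finger_gap: 47.5
gripper_force: 62.0
```

```bash
python3 - <<'E'
from h import *
st()
s,im,d,c,T=shot('w5')
k=cv2.resize(im[230:420,100:460,::-1],(800,422),interpolation=cv2.INTER_CUBIC)
im2,_=ctrl.get_image('scene');m=im2[170:290,130:330,::-1]
cv2.imwrite('pics/w5c.png',np.vstack([cv2.resize(im[200:420,130:430,::-1],(480,352)),cv2.resize(m,(480,240),interpolation=cv2.INTER_CUBIC)]))
E
```

```text
t 11.05 tcp [ 458.1 -144.9  149.9] az -71.36 tilt [ 0.0088 -0.0009] j [-3.070e-01  2.540e-01 -3.850e-01  9.230e-01  2.000e-03 -2.203e+00] F [ 1.2  0.2 -0.8] M [ 0.   -0.02 -0.02] gap 47.5 grip 62.0
w5 t 11.05 tcp [ 458.1 -144.9  149.9] az -71.36 j [-3.070e-01  2.540e-01 -3.850e-01  9.230e-01  2.000e-03 -2.203e+00] F [ 1.2  0.2 -0.8] gap 47.5
```

View pics/w5c.png

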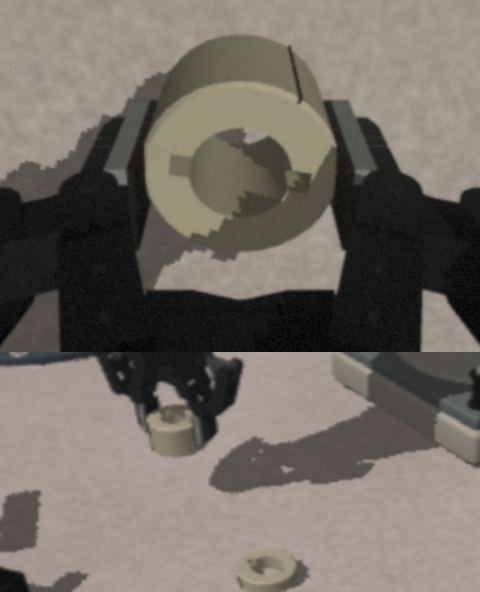

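The core is held level between the pads, top face visible, with keyways near (180,165) and (298,182). The short core is untouched. Next I'll measure the core in the tool frame.

```bash
python3 - <<'E'
from h import *
z=np.load('w5.npz');c=ctrl.get_calibration('wrist');Tt=c['T_tool_cam']
P=cloud(z['d'],c,Tt);m=(abs(P[...,0])<32)&(abs(P[...,1])<30)&(P[...,2]>25)&(P[...,2]<75)
Q=P[m];h,e=np.histogram(Q[:,2],np.arange(25,76,1));print(dict(zip(e[:-1],h)))
# ivory mask
im=z['im'].astype(int);iv=m&(im[...,0]-im[...,2]>15)
Q=P[iv];h,e=np.histogram(Q[:,2],np.arange(25,100,2));print(h)
pk=e[h.argmax()]+1;S=Q[abs(Q[:,2]-pk)<4]
A=np.c_[S[:,:2],np.ones(len(S))];co=np.linalg.lstsq(A,S[:,2],rcond=None)[0]
r=S[:,2]-A@co;S=S[abs(r)<1];A=np.c_[S[:,:2],np.ones(len(S))];co=np.linalg.lstsq(A,S[:,2],rcond=None)[0];print('plane',co)
# circle fit of outer hull
H=cv2.convexHull(S[:,:2].astype(np.float32))
print(cv2.minEnclosingCircle(H),cv2.minAreaRect(H))
# keyway ends from picture: crop scale 1.6, origin (130,200)
f=lambda a,b:ray(130+a/1.6-.3,200+b/1.6-.3,co[2],c,Tt)
a,b=f(170,164),f(310,182);d=b-a;print(np.degrees(np.arctan2(d[1],d[0])),np.hypot(*d[:2]),(a+b)/2)
E
```

```text
{np.int64(25): np.int64(56), np.int64(26): np.int64(40), np.int64(27): np.int64(50), np.int64(28): np.int64(59), np.int64(29): np.int64(54), np.int64(30): np.int64(60), np.int64(31): np.int64(336), np.int64(32): np.int64(364), np.int64(33): np.int64(125), np.int64(34): np.int64(114), np.int64(35): np.int64(105), np.int64(36): np.int64(116), np.int64(37): np.int64(92), np.int64(38): np.int64(114), np.int64(39): np.int64(104), np.int64(40): np.int64(90), np.int64(41): np.int64(104), np.int64(42): np.int64(103), np.int64(43): np.int64(870), np.int64(44): np.int64(4454), np.int64(45): np.int64(2093), np.int64(46): np.int64(429), np.int64(47): np.int64(303), np.int64(48): np.int64(281), np.int64(49): np.int64(297), np.int64(50): np.int64(275), np.int64(51): np.int64(272), np.int64(52): np.int64(275), np.int64(53): np.int64(210), np.int64(54): np.int64(244), np.int64(55): np.int64(203), np.int64(56): np.int64(225), np.int64(57): np.int64(213), np.int64(58): np.int64(223), np.int64(59): np.int64(201), np.int64(60): np.int64(198), np.int64(61): np.int64(182), np.int64(62): np.int64(183), np.int64(63): np.int64(188), np.int64(64): np.int64(178), np.int64(65): np.int64(148), np.int64(66): np.int64(154), np.int64(67): np.int64(137), np.int64(68): np.int64(128), np.int64(69): np.int64(143), np.int64(70): np.int64(122), np.int64(71): np.int64(114), np.int64(72): np.int64(124), np.int64(73): np.int64(116), np.int64(74): np.int64(115)}
[   0    0    0    0    0    1    1    0   11 4979 2235  376  388  387
  322  309  310  276  260  259  241  203  215  188  183    0    0    0
    0    0    0    0    0    0    0    0    0]
plane [ 3.11987023e-03 -4.27912907e-03  4.47129278e+01]
((1.5639064311981201, 0.3289852738380432), 25.81951332092285) ((1.7411041259765625, -0.7334365844726562), (47.64674377441406, 49.381919860839844), 89.7151870727539)
98.55423292141991 35.39439926498392 [ 1.33872655 -0.55481591 44.71292781]
```

{"op": "play_rows", "data": {
  "hand": [40,40,40,40,40],
  "xyz": [
    [0,0,-50],
    [0,0,-50],
    [0,0,0],
    [0,0,0],
    [0,0,0]
  ],
  "yaw": [0.169,0.169,0.168,0.168,0.168]
}}

```text
t: 11.78
tcp_pos: [455.6, -144.3, 245.7]
tcp_rot: [0.001, -0.501, 0.866, 0.0]
force: [-1.2, 0.3, -0.0]
finger_gap: 47.5
gripper_force: 62.1
```

{"op": "play_rows", "data": {
  "hand": [40,40,40,40,40],
  "xyz": [
    [0,0,0],
    [0,0,0],
    [-47,35,0],
    [-47,35,0],
    [-47,35,0]
  ],
  "yaw": [0.169,0.169,0,0,0]
}}

```text
t: 12.4
tcp_pos: [493.2, 29.0, 245.9]
tcp_rot: [0.001, -0.35, 0.937, -0.0]
force: [1.3, -0.7, -0.6]
finger_gap: 47.4
gripper_force: 62.1
```

{"op": "play_rows", "data": {
  "hand": [40,40,40,40],
  "xyz": [
    [-47,35,0],
    [-47,35,0],
    [-47,35,0],
    [0,0,0]
  ],
  "yaw": [0,0,0,0]
}}

```text
t: 12.9
tcp_pos: [530.7, 202.5, 245.4]
tcp_rot: [0.001, -0.352, 0.936, 0.0]
force: [-0.6, -0.3, -0.8]
finger_gap: 47.6
gripper_force: 62.2
```

```bash
python3 -c "
from h import *
st();print(go([533.6,204.7,225]))"
```

```text
t 12.9 tcp [530.7 202.5 245.4] az -138.73 tilt [0.0016 0.0008] j [ 0.364  0.368  0.027  1.228  0.    -0.356] F [-0.6 -0.3 -0.8] M [-0.09  0.02 -0.03] gap 47.6 grip 62.2
[-3.6 -0.2 20.4]
```

{"op": "play_rows", "data": {
  "hand": [40,40,40,40],
  "xyz": [
    [-3.6,-0.2,10],
    [0,0,10],
    [0,0,6],
    [0,0,0]
  ],
  "yaw": [0,0,0,0]
}}

```text
t: 13.4
tcp_pos: [533.5, 200.6, 220.4]
tcp_rot: [0.001, -0.35, 0.937, -0.0]
force: [-0.4, 0.4, -0.8]
finger_gap: 47.6
gripper_force: 62.2
```

{"op": "play_rows", "data": {
  "hand": [40,40,40,40],
  "xyz": [
    [0,0,4],
    [0,0,4],
    [0,0,3],
    [0,0,0]
  ],
  "yaw": [0,0,0,0]
}}

```text
t: 13.9
tcp_pos: [533.5, 202.3, 209.7]
tcp_rot: [0.002, -0.351, 0.936, 0.001]
force: [-1.5, 9.7, -4.4]
finger_gap: 47.7
gripper_force: 62.7
```

```bash
python3 -c "
from h import *
st();print(go([533.6,204.7,225]))"
```

```text
t 13.9 tcp [533.5 202.3 209.7] az -138.93 tilt [0.0024 0.0033] j [ 0.362  0.388 -0.036  1.144  0.002 -0.355] F [-1.5  9.7 -4.4] M [ 2.06  0.4  -0.01] gap 47.7 grip 62.7
[ -1.7   1.7 -15.3]
```

{"op": "play_rows", "data": {
  "hand": [40,40,40,40,40],
  "xyz": [
    [0,0,-6],
    [-2.7,3,-6],
    [0,0,0],
    [0,0,0],
    [0,0,0]
  ],
  "yaw": [0,0,0,0,0]
}}

```text
t: 14.52
tcp_pos: [533.8, 205.2, 221.7]
tcp_rot: [0.002, -0.35, 0.937, -0.0]
force: [-0.3, -0.2, -0.3]
finger_gap: 47.8
gripper_force: 63.0
```

```bash
python3 -c "
from h import *
s,im,d,c,T=shot('w6');st();print(go([533.6,204.7,220]))"
```

```text
w6 t 14.53 tcp [533.8 205.2 221.7] az -138.98 j [ 0.367  0.385 -0.009  1.174 -0.    -0.349] F [-0.3 -0.2 -0.3] gap 47.8
t 14.57 tcp [533.8 205.2 221.7] az -138.98 tilt [0.003  0.0007] j [ 0.367  0.385 -0.009  1.174 -0.    -0.349] F [-0.4 -0.8  0.3] M [-0.03  0.05 -0.01] gap 47.6 grip 63.0
[ 0.5 -0.3  1.7]
```

{"op": "play_rows", "data": {
  "hand": [40,40,40,40,40],
  "xyz": [
    [0.5,-0.3,5],
    [0,0,4],
    [0,0,4],
    [0,0,2],
    [0,0,0]
  ],
  "yaw": [0,0,0,0,0]
}}

```text
t: 15.2
tcp_pos: [533.6, 204.8, 206.7]
tcp_rot: [0.002, -0.35, 0.937, -0.0]
force: [-1.5, -0.3, -1.4]
finger_gap: 47.7
gripper_force: 63.0
```

```bash
python3 - <<'E'
from h import *
st()
z=np.load('w6.npz');c=ctrl.get_calibration('wrist');Tt=c['T_tool_cam']
P=cloud(z['d'],c,Tt);im=z['im'].astype(int)
m=(abs(P[...,0])<32)&(abs(P[...,1])<30)&(abs(P[...,2]-44.7)<3)&(im[...,0]-im[...,2]>12)
S=P[m];A=np.c_[S[:,:2],np.ones(len(S))];print('plane',np.linalg.lstsq(A,S[:,2],rcond=None)[0],cv2.minAreaRect(S[:,:2].astype(np.float32)))
E
```

```text
t 15.2 tcp [533.6 204.8 206.7] az -138.97 tilt [0.0029 0.0008] j [ 0.367  0.391 -0.038  1.138 -0.    -0.35 ] F [-1.5 -0.3 -1.4] M [-0.12  0.17  0.01] gap 47.7 grip 63.0
plane [ 4.47789539e-03 -2.61601751e-03  4.47659908e+01] ((1.1288776397705078, -0.39579200744628906), (47.97050476074219, 49.56946563720703), 89.90342712402344)
```

{"op": "play_rows", "data": {
  "hand": [40,40,40,40],
  "xyz": [
    [0,0,3],
    [0,0,3],
    [0,0,2.5],
    [0,0,0]
  ],
  "yaw": [0,0,0,0]
}}

```text
t: 15.7
tcp_pos: [533.7, 204.8, 198.1]
tcp_rot: [0.001, -0.35, 0.937, -0.0]
force: [-1.9, -1.5, -1.2]
finger_gap: 47.6
gripper_force: 63.0
```

```bash
python3 -c "
from h import *
st()"
```

```text
t 15.7 tcp [533.7 204.8 198.1] az -138.97 tilt [0.0028 0.0008] j [ 0.367  0.396 -0.053  1.118 -0.    -0.35 ] F [-1.9 -1.5 -1.2] M [-0.26  0.33 -0.01] gap 47.6 grip 63.0
```

{"op": "play_rows", "data": {
  "hand": [40,40,40,40,40],
  "xyz": [
    [0,0,4],
    [0,0,4],
    [0,0,4],
    [0,0,4],
    [0,0,0]
  ],
  "yaw": [0,0,0,0,0]
}}

```text
t: 16.32
tcp_pos: [533.7, 204.8, 181.9]
tcp_rot: [0.001, -0.35, 0.937, -0.0]
force: [-2.0, -1.9, -2.7]
finger_gap: 47.7
gripper_force: 62.9
```

```bash
python3 -c "
from h import *
st()"
```

```text
t 16.32 tcp [533.7 204.8 181.9] az -138.97 tilt [0.0026 0.0007] j [ 0.367  0.406 -0.08   1.081 -0.    -0.35 ] F [-2.  -1.9 -2.7] M [-0.42  0.5  -0.04] gap 47.7 grip 62.9
```

{"op": "play_rows", "data": {
  "hand": [40,40,40,40,40],
  "xyz": [
    [0.4,0,4],
    [0,0,5],
    [0,0,5],
    [0,0,5],
    [0,0,0]
  ],
  "yaw": [0,0,0,0,0]
}}

```text
t: 16.95
tcp_pos: [533.6, 204.7, 163.0]
tcp_rot: [0.002, -0.35, 0.937, -0.0]
force: [0.3, -0.7, 0.2]
finger_gap: 47.9
gripper_force: 63.0
```

{"op": "play_rows", "data": {
  "hand": [40,40,40],
  "xyz": [
    [0,0,1.5],
    [0,0,1],
    [0,0,0]
  ],
  "yaw": [0,0,0]
}}

```text
t: 17.32
tcp_pos: [533.6, 204.6, 160.9]
tcp_rot: [0.002, -0.35, 0.937, -0.0]
force: [-0.9, -1.0, -1.0]
finger_gap: 47.7
gripper_force: 63.1
```

```bash
python3 -c "
from h import *
st()"
```

```text
t 17.32 tcp [533.6 204.6 160.9] az -138.97 tilt [0.0033 0.001 ] j [ 0.366  0.42  -0.115  1.032 -0.    -0.35 ] F [-0.9 -1.  -1. ] M [-0.1   0.09 -0.  ] gap 47.7 grip 63.1
```

{"op": "play_rows", "data": {
  "hand": [40,40,40],
  "xyz": [
    [0,0,0.7],
    [0,0,0.6],
    [0,0,0]
  ],
  "yaw": [0,0,0]
}}

```text
t: 17.7
tcp_pos: [533.7, 204.6, 160.1]
tcp_rot: [0.002, -0.35, 0.937, -0.0]
force: [-2.9, -0.9, 8.7]
finger_gap: 47.4
gripper_force: 63.8
```

{"op": "play_rows", "data": {
  "hand": [52,62,72,85,85],
  "xyz": [
    [0,0,0],
    [0,0,0],
    [0,0,0],
    [0,0,0],
    [0,0,0]
  ],
  "yaw": [0,0,0,0,0]
}}

```text
t: 18.32
tcp_pos: [533.6, 204.6, 159.6]
tcp_rot: [0.002, -0.35, 0.937, -0.0]
force: [0.0, 0.2, 0.0]
finger_gap: 84.7
gripper_force: 0.0
```

```bash
python3 -c "
from h import *
st()"
```

```text
t 18.32 tcp [533.6 204.6 159.6] az -138.98 tilt [0.0032 0.0009] j [ 0.366  0.421 -0.117  1.029 -0.    -0.35 ] F [0.  0.2 0. ] M [ 0.09 -0.05 -0.01] gap 84.7 grip 0.0
```

{"op": "play_rows", "data": {
  "hand": [85,85,85,85,85],
  "xyz": [
    [0,0,-20],
    [0,0,-50],
    [0,0,-40],
    [0,0,0],
    [0,0,0]
  ],
  "yaw": [0,0,0,0,0]
}}

```text
t: 18.95
tcp_pos: [533.1, 204.4, 268.9]
tcp_rot: [0.001, -0.35, 0.937, -0.0]
force: [0.5, 0.1, -0.7]
finger_gap: 85.1
gripper_force: 0.0
```

```bash
python3 - <<'E'
from h import *
s,im,d,c,T=shot('w7');W=cloud(d,c,T);st()
print('nose',ext(W,490,580,160,240,134,142));print('lug/..',ext(W,490,580,160,240,118,125));print('core',ext(W,490,580,160,240,112,117.5))
u,v=map(int,pix([533,203,125],c,T));print(u,v)
k=cv2.resize(im[v-45:v+45,u-60:u+60,::-1],(800,600),interpolation=cv2.INTER_CUBIC);cv2.imwrite('pics/w7c.png',k)
E
```

```text
w7 t 18.95 tcp [533.1 204.4 268.9] az -138.98 j [ 0.366  0.366  0.084  1.286 -0.    -0.35 ] F [ 0.5  0.1 -0.7] gap 85.1
t 19.0 tcp [532.8 204.4 268.5] az -138.97 tilt [0.0017 0.0004] j [ 0.366  0.366  0.083  1.286 -0.    -0.35 ] F [-0.4 -0.4  0.3] M [-0.03  0.01 -0.02] gap 84.8 grip 0.0
nose n 658 zmed 137.1 rect ctr (532.5,203.1) size 22.5 x 22.9 ang 10.3 mean [532.1 202.5]
lug/.. n 364 zmed 121.7 rect ctr (530.3,201.7) size 18.3 x 32.8 ang 29.1 mean [532.1 202.1]
core n 2333 zmed 115.5 rect ctr (533.5,203.6) size 49.7 x 49.3 ang 41.8 mean [530.9 201.5]
279 221
```

View pics/w7c.png

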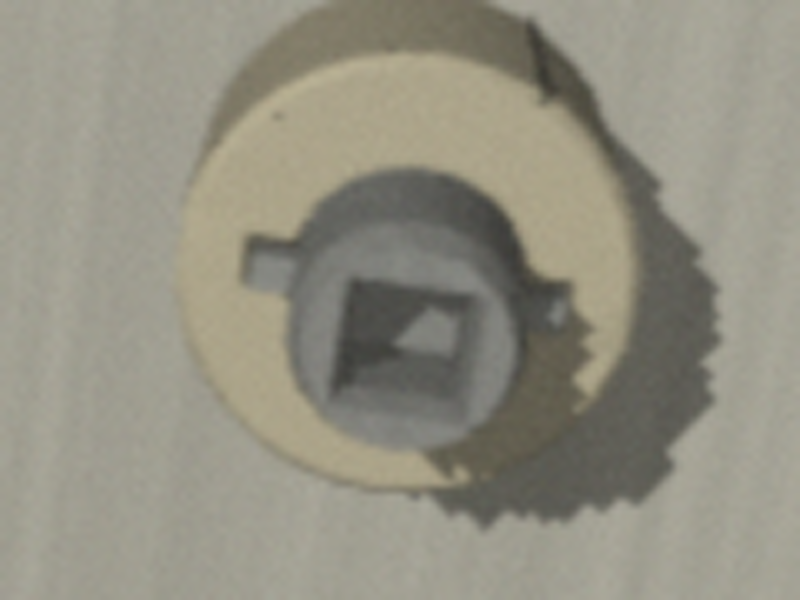

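The core is home: its top is at 115.5 mm, with lugs in the keyways at (268,262) and (550,300). The socket flats lie at about 122°. Now the key.

{"op": "play_rows", "data": {
  "hand": [85,85,85,85,85],
  "xyz": [
    [0,0,0],
    [0,0,0],
    [0,0,0],
    [0,0,0],
    [0,0,0]
  ],
  "yaw": [0.179,0.179,0.179,0.179,0.179]
}}

```text
t: 19.62
tcp_pos: [532.8, 204.3, 268.2]
tcp_rot: [0.001, 0.092, 0.996, 0.0]
force: [0.6, 0.5, 0.0]
finger_gap: 85.3
gripper_force: 0.0
```

{"op": "play_rows", "data": {
  "hand": [85,85,85,85,85],
  "xyz": [
    [0,0,0],
    [0,0,0],
    [0,0,0],
    [0,0,0],
    [0,0,0]
  ],
  "yaw": [0.179,0.179,0.179,0.179,0.179]
}}

```text
t: 20.25
tcp_pos: [532.8, 204.3, 268.2]
tcp_rot: [0.0, 0.514, 0.858, 0.0]
force: [-0.9, 0.0, 0.4]
finger_gap: 85.1
gripper_force: 0.0
```

{"op": "play_rows", "data": {
  "hand": [85,85,85,85,85],
  "xyz": [
    [0,0,0],
    [-53.8,-22.5,0],
    [-53.8,-22.5,0],
    [-53.8,-22.5,0],
    [-53.8,-22.5,0]
  ],
  "yaw": [0.177,0,0,0,0]
}}

```text
t: 20.88
tcp_pos: [514.5, -29.8, 268.1]
tcp_rot: [0.0, 0.585, 0.811, 0.001]
force: [0.6, 0.5, -0.4]
finger_gap: 85.3
gripper_force: 0.0
```

{"op": "play_rows", "data": {
  "hand": [85,85,85,85,85],
  "xyz": [
    [-53.8,-22.5,0],
    [-53.8,-22.5,0],
    [-53.8,-22.5,0],
    [-53.8,-22.5,0],
    [-53.8,-22.5,0]
  ],
  "yaw": [0,0,0,0,0]
}}

```text
t: 21.5
tcp_pos: [492.4, -320.5, 267.7]
tcp_rot: [0.0, 0.586, 0.811, 0.001]
force: [1.2, 0.3, 0.1]
finger_gap: 85.2
gripper_force: 0.0
```

{"op": "play_rows", "data": {
  "hand": [60,50,50,50],
  "xyz": [
    [-30,-12,20],
    [0,0,0],
    [0,0,0],
    [0,0,0]
  ],
  "yaw": [0,0,0,0]
}}

```text
t: 22.0
tcp_pos: [491.6, -350.2, 249.2]
tcp_rot: [0.001, 0.585, 0.811, 0.001]
force: [-0.3, -0.1, -0.4]
finger_gap: 49.9
gripper_force: 0.0
```

```bash
python3 - <<'E'
from h import *
s,im,d,c,T=shot('w8');W=cloud(d,c,T);st()
print('handle',ext(W,440,540,-420,-330,78,100));print('handle top',ext(W,440,540,-420,-330,85.5,100));print('stand',ext(W,440,540,-430,-320,40,50))
print(go([488.5,-377.7,136]))
E
```

```text
w8 t 22.0 tcp [ 491.6 -350.2  249.2] az 108.39 j [-0.62   0.441  0.145  1.273  0.003  0.63 ] F [-0.3 -0.1 -0.4] gap 49.9
t 22.05 tcp [ 491.6 -350.3  249.4] az 108.39 tilt [0.0037 0.0007] j [-0.62   0.441  0.145  1.273  0.003  0.63 ] F [-0.2  0.2  0.5] M [-0.    0.04  0.04] gap 49.9 grip 0.0
handle n 2038 zmed 87.3 rect ctr (487.8,-377.5) size 17.6 x 71.1 ang 18.0 mean [ 487.3 -374.7]
handle top n 1805 zmed 87.4 rect ctr (488.1,-377.7) size 17.1 x 70.6 ang 18.1 mean [ 487.7 -376. ]
stand n 3089 zmed 45.7 rect ctr (488.3,-378.3) size 60.1 x 60.8 ang 22.6 mean [ 488.1 -375.2]
[-25.  -12.1 113.3]
```

{"op": "play_rows", "data": {
  "hand": [50,50,50,50,50],
  "xyz": [
    [-25,-12.2,20],
    [0,0,40],
    [0,0,0],
    [0,0,0],
    [0,0,0]
  ],
  "yaw": [0,0,0,0,0]
}}

```text
t: 22.68
tcp_pos: [488.5, -378.7, 190.8]
tcp_rot: [0.002, 0.585, 0.811, 0.001]
force: [-0.6, -0.3, 1.1]
finger_gap: 49.7
gripper_force: 0.0
```

```bash
python3 -c "
from h import *
st();print(go([488.2,-377.8,134]))"
```

```text
t 22.68 tcp [ 488.5 -378.7  190.8] az 108.35 tilt [ 0.0052 -0.0006] j [-0.66   0.493  0.077  1.15   0.003  0.59 ] F [-0.6 -0.3  1.1] M [-0.03 -0.01 -0.01] gap 49.7 grip 0.0
[ 1.1 -0.3 56.8]
```

{"op": "play_rows", "data": {
  "hand": [50,50,50,40,30],
  "xyz": [
    [0.8,0,20],
    [0,0,20],
    [0,0,16],
    [0,0,0],
    [0,0,0]
  ],
  "yaw": [0,0,0,0,0]
}}

```text
t: 23.3
tcp_pos: [488.1, -378.0, 133.9]
tcp_rot: [0.002, 0.585, 0.811, 0.001]
force: [-0.4, 0.1, 0.1]
finger_gap: 30.1
gripper_force: 0.0
```

{"op": "play_rows", "data": {
  "hand": [22,14,10,10,10],
  "xyz": [
    [0,0,0],
    [0,0,0],
    [0,0,0],
    [0,0,0],
    [0,0,0]
  ],
  "yaw": [0,0,0,0,0]
}}

```text
t: 23.92
tcp_pos: [488.0, -378.1, 133.8]
tcp_rot: [0.002, 0.586, 0.811, 0.001]
force: [-1.2, -0.2, 5.9]
finger_gap: 17.0
gripper_force: 58.6
```

```bash
python3 -c "
from h import *
st()"
```

```text
t 23.93 tcp [ 488.  -378.1  133.8] az 108.32 tilt [ 0.0042 -0.    ] j [-0.66   0.529 -0.014  1.024  0.003  0.591] F [-1.2 -0.2  5.9] M [-0.    0.22 -0.02] gap 17.0 grip 58.6
```

{"op": "play_rows", "data": {
  "hand": [10,10,10,10,10],
  "xyz": [
    [0,0,-10],
    [0,0,-20],
    [0,0,-40],
    [0,0,-50],
    [0,0,-40]
  ],
  "yaw": [0,0,0,0,0]
}}

```text
t: 24.55
tcp_pos: [487.1, -377.8, 295.7]
tcp_rot: [0.002, 0.585, 0.811, 0.001]
force: [0.9, -1.1, -3.0]
finger_gap: 16.8
gripper_force: 58.9
```

{"op": "play_rows", "data": {
  "hand": [10,10,10,10,10],
  "xyz": [
    [0,0,0],
    [0,0,0],
    [0,0,0],
    [0,0,0],
    [0,0,0]
  ],
  "yaw": [0,0,-0.181,-0.181,-0.181]
}}

```text
t: 25.18
tcp_pos: [486.7, -377.5, 291.5]
tcp_rot: [0.0, 0.344, 0.939, 0.001]
force: [-0.9, 0.3, -0.5]
finger_gap: 17.1
gripper_force: 58.9
```

{"op": "play_rows", "data": {
  "hand": [10,10,10,10,10],
  "xyz": [
    [0,0,0],
    [0,0,0],
    [0,0,0],
    [0,0,0],
    [0,0,0]
  ],
  "yaw": [-0.181,-0.181,-0.181,-0.181,-0.181]
}}

```text
t: 25.8
tcp_pos: [486.8, -377.5, 291.4]
tcp_rot: [0.001, -0.101, 0.995, 0.001]
force: [-0.2, 0.5, -1.5]
finger_gap: 16.7
gripper_force: 58.9
```

{"op": "play_rows", "data": {
  "hand": [10,10,10,10,10],
  "xyz": [
    [0,0,0],
    [0,0,0],
    [0,0,0],
    [0,0,0],
    [0,0,0]
  ],
  "yaw": [-0.181,-0.181,0,0,0]
}}

```text
t: 26.42
tcp_pos: [487.1, -377.8, 292.7]
tcp_rot: [0.002, -0.275, 0.962, 0.0]
force: [-0.4, 0.1, -0.5]
finger_gap: 17.2
gripper_force: 58.8
```

```bash
python3 - <<'E'
from h import *
s,im,d,c,T=shot('w9');st();Tt=c['T_tool_cam'];P=cloud(d,c,Tt)
m=(abs(P[...,0])<45)&(abs(P[...,1])<14)&(P[...,2]>38)&(P[...,2]<130);Q=P[m]
h,e=np.histogram(Q[:,2],np.arange(38,131,4));print(dict(zip(e[:-1].tolist(),h.tolist())))
S=Q[(Q[:,2]<50)];print('handle',cv2.minAreaRect(S[:,:2].astype(np.float32)),np.median(S[:,2]))
for a in range(60,126,8):
    S=Q[(Q[:,2]>a)&(Q[:,2]<a+8)&(abs(Q[:,1])<12)]
    if len(S)>5: print(a,len(S),S.min(0).round(1),S.max(0).round(1))
E
```

```text
w9 t 26.43 tcp [ 487.1 -377.8  292.7] az -148.11 j [-0.661  0.464  0.289  1.395  0.003 -1.217] F [-0.4  0.1 -0.5] gap 17.2
t 26.48 tcp [ 487.1 -377.9  292.8] az -148.08 tilt [0.0031 0.001 ] j [-0.661  0.464  0.29   1.395  0.003 -1.218] F [-0.3 -0.1 -2.7] M [-0.    0.01  0.01] gap 16.9 grip 58.8
{38: 255, 42: 1233, 46: 5443, 50: 342, 54: 228, 58: 85, 62: 75, 66: 36, 70: 0, 74: 0, 78: 0, 82: 0, 86: 0, 90: 0, 94: 0, 98: 0, 102: 0, 106: 0, 110: 0, 114: 0, 118: 0, 122: 0, 126: 0}
handle ((0.06288909912109375, -1.4483375549316406), (72.1788101196289, 27.725133895874023), 7.583892822265625) 46.63558879301877
60 76 [  9.6 -12.   60. ] [11.2 12.  67.6]
```

{"op": "play_rows", "data": {
  "hand": [10,10,10,10,10],
  "xyz": [
    [-34.6,46.9,0],
    [-34.6,46.9,0],
    [-34.6,46.9,0],
    [-34.6,46.9,0],
    [-34.6,46.9,0]
  ],
  "yaw": [0,0,0,0,0]
}}

```text
t: 27.1
tcp_pos: [509.3, -85.5, 293.4]
tcp_rot: [0.002, -0.275, 0.961, -0.0]
force: [1.6, -0.2, -1.3]
finger_gap: 17.0
gripper_force: 59.1
```

{"op": "play_rows", "data": {
  "hand": [10,10,10,10,10],
  "xyz": [
    [-34.6,46.9,0],
    [-34.6,46.9,0],
    [-34.6,46.9,0],
    [-34.6,46.9,0],
    [-34.6,46.9,0]
  ],
  "yaw": [0,0,0,0,0]
}}

```text
t: 27.72
tcp_pos: [531.6, 205.2, 293.8]
tcp_rot: [0.002, -0.275, 0.961, -0.0]
force: [1.4, -0.2, -0.7]
finger_gap: 16.6
gripper_force: 59.1
```

{"op": "play_rows", "data": {
  "hand": [10,10,10,10],
  "xyz": [
    [0,0,0],
    [0,0,0],
    [0,0,0],
    [0,0,0]
  ],
  "yaw": [0,0,0,0]
}}

```text
t: 28.22
tcp_pos: [531.9, 202.3, 293.8]
tcp_rot: [0.002, -0.275, 0.961, -0.0]
force: [-0.5, -1.1, -1.6]
finger_gap: 16.8
gripper_force: 59.2
```

```bash
python3 - <<'E'
from h import *
s=st();print(go([532.2,203.2,265]))
# scene check of key verticality
im,d=ctrl.get_image('scene');c,T=Tcam('scene');W=cloud(d,c,T)
for z0 in (175,190,200,210,220):
    P=W.reshape(-1,3);P=P[(abs(P[:,2]-z0)<5)&(abs(P[:,0]-533)<25)&(abs(P[:,1]-203)<25)]
    if len(P)>3:print(z0,len(P),P.mean(0).round(1),np.ptp(P,0).round(1))
P=W.reshape(-1,3);P=P[(abs(P[:,2]-132)<5)&(abs(P[:,0]-533)<25)&(abs(P[:,1]-203)<25)];print('nose',len(P),P.mean(0).round(1))
im2,d2=ctrl.get_image('top')
def cr(n,im,p,h):
    c,T=Tcam(n);u,v=map(int,pix(p,c,T));return cv2.resize(im[v-h:v+h,u-h:u+h,::-1],(400,400),interpolation=cv2.INTER_CUBIC)
cv2.imwrite('pics/s10.png',np.hstack([cr('scene',im,[533,203,150],40),cr('top',im2,[533,203,150],40)]))
E
```

```text
t 28.23 tcp [531.9 202.3 293.8] az -148.06 tilt [0.0035 0.0009] j [ 0.364  0.357  0.133  1.344 -0.    -0.194] F [-0.5 -1.1 -1.6] M [0.03 0.   0.02] gap 16.8 grip 59.2
[-0.6  0.7 28.8]
175 15 [534.4 199.9 175.8] [ 7.9 13.5  8.5]
190 30 [534.2 198.9 190. ] [15.3 15.6  9.3]
200 22 [535.3 198.6 200.4] [11.6 13.5  8.7]
210 23 [534.9 198.2 209.6] [11.5  8.5  9.7]
220 19 [536.7 194.7 219.6] [17.  15.4  9.6]
nose 53 [534.3 198.8 132.7]
```

{"op": "play_rows", "data": {
  "hand": [10,10,10,10,10],
  "xyz": [
    [-0.6,0.7,15],
    [0,0,14],
    [0,0,3],
    [0,0,3],
    [0,0,0]
  ],
  "yaw": [0,0,0,0,0]
}}

```text
t: 28.95
tcp_pos: [532.1, 204.2, 258.6]
tcp_rot: [0.002, -0.276, 0.961, -0.0]
force: [-0.8, 0.3, -1.4]
finger_gap: 16.8
gripper_force: 59.2
```

```bash
python3 -c "
from h import *
st();print(go([532.2,203.2,256]))"
```

```text
t 28.95 tcp [532.1 204.2 258.6] az -147.97 tilt [0.0033 0.0009] j [ 0.367  0.366  0.058  1.259 -0.    -0.193] F [-0.8  0.3 -1.4] M [0.01 0.03 0.05] gap 16.8 grip 59.2
[ 0.4 -0.9  2.6]
```

{"op": "play_rows", "data": {
  "hand": [10,10,10,10],
  "xyz": [
    [0.4,-0.8,1],
    [0,0,2],
    [0,0,2],
    [0,0,0]
  ],
  "yaw": [0,0,0,0]
}}

```text
t: 29.45
tcp_pos: [532.1, 203.2, 253.4]
tcp_rot: [0.002, -0.276, 0.961, -0.0]
force: [0.2, 0.1, -1.3]
finger_gap: 16.9
gripper_force: 59.2
```

```bash
python3 -c "
from h import *
st();print(go([532.2,203.2,256]))"
```

```text
t 29.45 tcp [532.1 203.2 253.4] az -147.97 tilt [0.003  0.0008] j [ 0.365  0.367  0.047  1.247 -0.    -0.194] F [ 0.2  0.1 -1.3] M [-0.   -0.04 -0.03] gap 16.9 grip 59.2
[-0.1 -0.1 -2.6]
```

{"op": "play_rows", "data": {
  "hand": [10,10,10,10,10],
  "xyz": [
    [0,0,2],
    [0,0,2],
    [0,0,1.5],
    [0,0,0.8],
    [0,0,0]
  ],
  "yaw": [0,0,0,0,0]
}}

```text
t: 30.08
tcp_pos: [532.2, 203.3, 247.2]
tcp_rot: [0.002, -0.276, 0.961, -0.0]
force: [-0.1, 0.3, -1.1]
finger_gap: 17.0
gripper_force: 59.2
```

```bash
python3 -c "
from h import *
st()"
```

```text
t 30.07 tcp [532.2 203.3 247.2] az -147.97 tilt [0.0032 0.0009] j [ 0.365  0.369  0.034  1.232 -0.    -0.194] F [-0.1  0.3 -1.1] M [ 0.04 -0.03 -0.04] gap 17.0 grip 59.2
```

{"op": "play_rows", "data": {
  "hand": [10,10,10,10,10],
  "xyz": [
    [0,0,0],
    [0,0,0],
    [0,0,0],
    [0,0,0],
    [0,0,0]
  ],
  "yaw": [0.1,0.1,0.1,0.1,0]
}}

```text
t: 30.7
tcp_pos: [532.1, 203.4, 247.3]
tcp_rot: [0.002, -0.08, 0.997, 0.0]
force: [-1.8, 0.2, -1.5]
finger_gap: 16.9
gripper_force: 59.3
```

```bash
python3 -c "
from h import *
st()"
```

```text
t 30.7 tcp [532.1 203.4 247.3] az -170.85 tilt [0.0031 0.001 ] j [ 0.365  0.369  0.034  1.232 -0.     0.205] F [-1.8  0.2 -1.5] M [0.18 0.24 0.2 ] gap 16.9 grip 59.3
```

{"op": "play_rows", "data": {
  "hand": [10,10,10,10,10],
  "xyz": [
    [0,0,0],
    [0,0,0],
    [0,0,0],
    [0,0,0],
    [0,0,0]
  ],
  "yaw": [0.12,0.12,0.12,0.12,0.12]
}}

```text
t: 31.32
tcp_pos: [532.1, 203.3, 247.3]
tcp_rot: [0.001, 0.219, 0.976, 0.001]
force: [-1.3, -0.3, -1.4]
finger_gap: 17.2
gripper_force: 59.3
```

{"op": "play_rows", "data": {
  "hand": [10,10,10,10,10],
  "xyz": [
    [0,0,0],
    [0,0,0],
    [0,0,0],
    [0,0,0],
    [0,0,0]
  ],
  "yaw": [0.12,0.12,0.12,0.06,0]
}}

```text
t: 31.95
tcp_pos: [532.2, 203.3, 247.3]
tcp_rot: [0.001, 0.416, 0.909, 0.001]
force: [-1.6, -0.6, -1.5]
finger_gap: 17.2
gripper_force: 59.3
```

```bash
python3 -c "
from h import *
st()"
```

```text
t 31.95 tcp [532.2 203.3 247.3] az 130.82 tilt [0.0033 0.0009] j [ 0.365  0.369  0.034  1.232 -0.     1.223] F [-1.6 -0.6 -1.5] M [0.03 0.19 0.18] gap 17.2 grip 59.3
```

{"op": "play_rows", "data": {
  "hand": [10,10,10,10],
  "xyz": [
    [0,0,0],
    [0,0,0],
    [0,0,0],
    [0,0,0]
  ],
  "yaw": [0.06,0.06,0.06,0]
}}

```text
t: 32.45
tcp_pos: [532.1, 203.2, 247.3]
tcp_rot: [0.001, 0.496, 0.868, 0.001]
force: [-0.2, -0.0, -1.2]
finger_gap: 16.9
gripper_force: 59.3
```

```bash
python3 -c "
from h import *
st()"
```

```text
t 32.45 tcp [532.1 203.2 247.3] az 120.52 tilt [0.0032 0.0008] j [ 0.365  0.369  0.034  1.232 -0.     1.403] F [-0.2 -0.  -1.2] M [-0.01  0.19  0.19] gap 16.9 grip 59.3
```

{"op": "play_rows", "data": {
  "hand": [10,10,10],
  "xyz": [
    [0,0,0],
    [0,0,0],
    [0,0,0]
  ],
  "yaw": [0.03,0.03,0]
}}

```text
t: 32.83
tcp_pos: [532.2, 203.3, 247.3]
tcp_rot: [0.001, 0.523, 0.852, 0.001]
force: [-1.1, -0.5, -0.8]
finger_gap: 16.9
gripper_force: 59.4
```

```bash
python3 -c "
from h import *
st()"
```

```text
t 32.83 tcp [532.2 203.3 247.3] az 116.91 tilt [0.0032 0.0009] j [ 0.365  0.369  0.034  1.232 -0.     1.466] F [-1.1 -0.5 -0.8] M [-0.09  0.26  0.14] gap 16.9 grip 59.4
```

{"op": "play_rows", "data": {
  "hand": [10,10,10],
  "xyz": [
    [0,0,0],
    [0,0,0],
    [0,0,0]
  ],
  "yaw": [0.03,0.03,0]
}}

```text
t: 33.2
tcp_pos: [532.2, 203.3, 247.3]
tcp_rot: [0.001, 0.549, 0.836, 0.001]
force: [-1.3, -0.4, -0.4]
finger_gap: 16.6
gripper_force: 59.4
```

```bash
python3 -c "
from h import *
st()"
```

```text
t 33.2 tcp [532.2 203.3 247.3] az 113.45 tilt [0.0033 0.0009] j [ 0.365  0.369  0.034  1.232 -0.     1.527] F [-1.3 -0.4 -0.4] M [-0.13  0.25  0.2 ] gap 16.6 grip 59.4
```

{"op": "play_rows", "data": {
  "hand": [10,10,10],
  "xyz": [
    [0,0,0],
    [0,0,0],
    [0,0,0]
  ],
  "yaw": [0.03,0.02,0]
}}

```text
t: 33.58
tcp_pos: [532.2, 203.3, 247.3]
tcp_rot: [0.001, 0.569, 0.822, 0.001]
force: [-1.0, -0.6, 0.6]
finger_gap: 16.8
gripper_force: 59.4
```

```bash
python3 -c "
from h import *
st()"
```

```text
t 33.58 tcp [532.2 203.3 247.3] az 110.6 tilt [0.0033 0.0009] j [ 0.365  0.369  0.034  1.232 -0.     1.576] F [-1.  -0.6  0.6] M [-0.13  0.26  0.2 ] gap 16.8 grip 59.4
```

{"op": "play_rows", "data": {
  "hand": [10,10,10],
  "xyz": [
    [0,0,0],
    [0,0,0],
    [0,0,0]
  ],
  "yaw": [0.03,0.02,0]
}}

```text
t: 33.95
tcp_pos: [532.2, 203.3, 247.3]
tcp_rot: [0.001, 0.59, 0.808, 0.001]
force: [-0.9, -0.2, -0.1]
finger_gap: 17.0
gripper_force: 59.5
```

```bash
python3 -c "
from h import *
st()"
```

```text
t 33.95 tcp [532.2 203.3 247.3] az 107.73 tilt [0.0033 0.0009] j [ 0.365  0.369  0.034  1.232 -0.     1.626] F [-0.9 -0.2 -0.1] M [-0.2   0.27  0.26] gap 17.0 grip 59.5
```

{"op": "play_rows", "data": {
  "hand": [10,10,10],
  "xyz": [
    [0,0,0],
    [0,0,0],
    [0,0,0]
  ],
  "yaw": [0.03,0,0]
}}

```text
t: 34.33
tcp_pos: [532.2, 203.3, 247.3]
tcp_rot: [0.001, 0.602, 0.799, 0.001]
force: [-0.9, -0.4, 0.4]
finger_gap: 16.7
gripper_force: 59.5
```

```bash
python3 -c "
from h import *
st()
s,im,d,c,T=shot('w11');W=cloud(d,c,T)
P=cloud(d,c,c['T_tool_cam']);m=(abs(P[...,0])<45)&(abs(P[...,1])<14)&(P[...,2]>44.5)&(P[...,2]<49);Q=P[m]
def rel(P):
    m=(abs(P[...,0])<38)&(abs(P[...,1])<14)&(P[...,2]>45.3)&(P[...,2]<49)
    Q=P[m];bx=np.arange(-32,33,8);r=[]
    for x in bx:
        y=Q[abs(Q[:,0]-x)<3][:,1]
        r.append((x,len(y),np.percentile(y,[2,50,98]).round(1).tolist() if len(y)>5 else None))
    return r
print(rel(P))
z=np.load('w9.npz');print(rel(cloud(z['d'],c,c['T_tool_cam'])))
print('lug/..',ext(W,490,580,160,240,118,125))
"
```

```text
t 34.33 tcp [532.2 203.3 247.3] az 106.04 tilt [0.0033 0.0009] j [ 0.365  0.369  0.034  1.232 -0.     1.656] F [-0.9 -0.4  0.4] M [-0.14  0.29  0.2 ] gap 16.7 grip 59.5
w11 t 34.33 tcp [532.2 203.3 247.3] az 106.04 j [ 0.365  0.369  0.034  1.232 -0.     1.656] F [-0.9 -0.4  0.4] gap 16.7
[(np.int64(-32), 312, [-7.4, 0.1, 8.4]), (np.int64(-24), 433, [-7.7, 0.5, 8.3]), (np.int64(-16), 441, [-7.6, 0.5, 8.2]), (np.int64(-8), 484, [-8.0, 0.3, 8.8]), (np.int64(0), 520, [-7.7, 0.1, 8.7]), (np.int64(8), 607, [-11.7, 0.5, 12.5]), (np.int64(16), 551, [-7.8, 0.2, 8.5]), (np.int64(24), 578, [-7.6, 0.2, 8.3]), (np.int64(32), 668, [-7.5, 0.2, 8.2])]
[(np.int64(-32), 311, [-7.5, 0.5, 8.0]), (np.int64(-24), 427, [-7.7, 0.1, 8.3]), (np.int64(-16), 439, [-7.6, 0.1, 8.2]), (np.int64(-8), 474, [-8.1, 0.5, 8.8]), (np.int64(0), 485, [-8.1, 0.5, 8.4]), (np.int64(8), 606, [-12.6, 0.5, 12.0]), (np.int64(16), 561, [-7.8, 0.2, 8.5]), (np.int64(24), 587, [-7.6, 0.2, 8.4]), (np.int64(32), 662, [-7.4, 0.6, 8.2])]
lug/.. n 51 zmed 121.3 rect ctr (529.6,207.5) size 32.9 x 13.7 ang 35.5 mean [531.4 206.6]
```

{"op": "play_rows", "data": {
  "hand": [10,10,10],
  "xyz": [
    [0,0,0],
    [0,0,0],
    [0,0,0]
  ],
  "yaw": [0.03,0,0]
}}

```text
t: 34.75
tcp_pos: [532.2, 203.3, 247.3]
tcp_rot: [0.001, 0.613, 0.79, 0.001]
force: [-0.9, -0.6, 0.4]
finger_gap: 16.8
gripper_force: 59.5
```

```bash
python3 -c "
from h import *
for i in range(4):
    ctrl.get_image('wrist');print(ctrl.sense()['torque'].round(3),ctrl.sense()['joint_efforts'].round(3))
st()
z=np.load('w11.npz');im,d,T=z['im'],z['d'],z['T'];c=ctrl.get_calibration('wrist')
u,v=map(int,pix([533,203,118],c,T));print(u,v)
k=cv2.resize(im[v-45:v+45,u-60:u+60,::-1],(800,600),interpolation=cv2.INTER_CUBIC);cv2.imwrite('pics/w11c.png',k)
"
```

```text
[-0.162  0.328  0.189] [-7.0000e-02 -8.2286e+01  4.8941e+01 -6.8100e-01  7.1000e-02  1.9900e-01]
[-0.151  0.267  0.185] [-7.7000e-02 -8.2283e+01  4.8939e+01 -6.8000e-01  7.2000e-02  1.8900e-01]
[-0.19   0.314  0.179] [-7.3000e-02 -8.2280e+01  4.8936e+01 -6.8100e-01  7.2000e-02  1.8500e-01]
[-0.156  0.249  0.21 ] [-6.9000e-02 -8.2277e+01  4.8935e+01 -6.8100e-01  7.3000e-02  1.8400e-01]
t 34.95 tcp [532.2 203.3 247.3] az 104.32 tilt [0.0033 0.0009] j [ 0.365  0.369  0.034  1.232 -0.     1.686] F [ 0.1 -0.5 -0.2] M [-0.16  0.25  0.21] gap 16.8 grip 59.5
279 232
```

View pics/w11c.png

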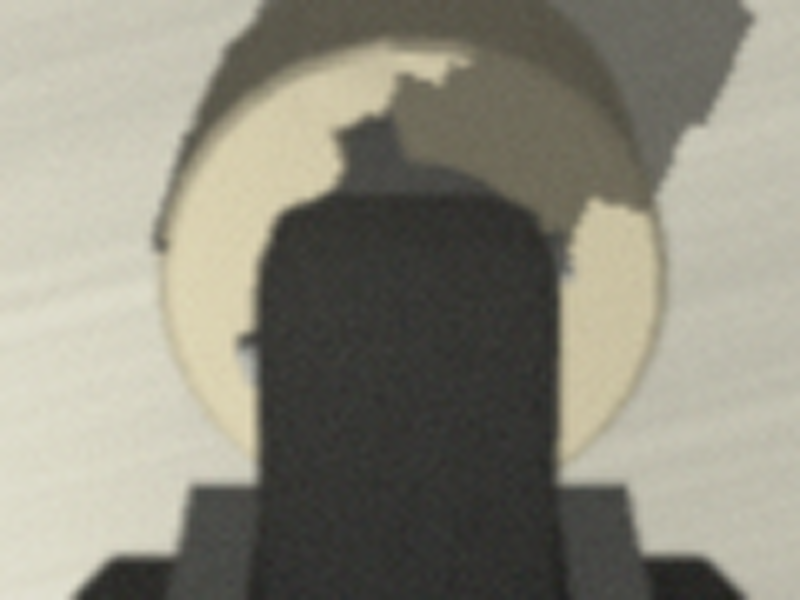

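The crop shows a keyway at (370,150), still at about its original direction, and lug ends at (247,355) and (566,262), nearly across the core.

```bash
python3 - <<'E'
from h import *
c=ctrl.get_calibration('wrist');T=np.load('w11.npz')['T']
f=lambda a,b,z:ray(219+a/6.667-.5,187+b/6.667-.5,z,c,T)
g=lambda e:np.degrees(np.arctan2(e[1],e[0])).round(1)
O=np.array([532.6,203.4])
for z in (121,119):
  a,b=f(243,355,z)[:2],f(570,262,z)[:2];print(z,a.round(1),b.round(1),'lugline',g(b-a),np.hypot(*(b-a)).round(1),g(a-O),g(b-O))
k=f(370,130,115)[:2];print('keyway',k.round(1),g(k-O),np.hypot(*(k-O)))
E
```

```text
121 [519. 195.] [546.2 212.7] lugline 33.0 32.4 -148.3 34.2
119 [519.1 194.1] [546.6 212. ] lugline 33.0 32.8 -145.5 31.5
keyway [525.  218.2] 117.1 16.620705919252426
```

{"op": "play_rows", "data": {
  "hand": [10,10,10],
  "xyz": [
    [0,0,0],
    [0,0,0],
    [0,0,0]
  ],
  "yaw": [0.03,0,0]
}}

```text
t: 35.33
tcp_pos: [532.2, 203.2, 247.3]
tcp_rot: [0.001, 0.625, 0.78, 0.001]
force: [-0.4, -0.2, 0.6]
finger_gap: 17.1
gripper_force: 59.5
```

```bash
python3 -c "
from h import *
st()"
```

```text
t 35.33 tcp [532.2 203.2 247.3] az 102.6 tilt [0.0032 0.0009] j [ 0.365  0.369  0.034  1.232 -0.     1.716] F [-0.4 -0.2  0.6] M [-0.18  0.28  0.15] gap 17.1 grip 59.5
```

```bash
python3 - <<'E'
from h import *
s,im,d,c,T=shot('w12')
O=np.array([532.6,203.4])
for t in ('w3','w7','w11','w12'):
    z=np.load(t+'.npz');W=cloud(z['d'],c,z['T']);P=W.reshape(-1,3)
    m=(P[:,2]>119)&(P[:,2]<123.5)&(np.hypot(*(P[:,:2]-O).T)<18)&(np.hypot(*(P[:,:2]-O).T)>13.2);Q=P[m][:,:2]-O
    a=np.degrees(np.arctan2(Q[:,1],Q[:,0]))
    print(t,len(Q),[( (lo,((a>=lo)&(a<lo+30)).sum(),a[(a>=lo)&(a<lo+30)].mean().round(1))) for lo in range(-180,180,30) if ((a>=lo)&(a<lo+30)).sum()>2])
    # keyways: points below core top inside 13.5..17.5 radius
    m=(P[:,2]>82)&(P[:,2]<113)&(np.hypot(*(P[:,:2]-O).T)<17.5)&(np.hypot(*(P[:,:2]-O).T)>13.7);Q=P[m][:,:2]-O
    a=np.degrees(np.arctan2(Q[:,1],Q[:,0]))%180
    print('  keyway',len(Q),np.histogram(a,np.arange(0,181,15))[0], np.median(a))
E
```

```text
w12 t 35.33 tcp [532.2 203.2 247.3] az 102.6 j [ 0.365  0.369  0.034  1.232 -0.     1.716] F [-0.4 -0.2  0.6] gap 17.1
w3 82 [(-90, np.int64(14), np.float64(-63.1)), (-60, np.int64(23), np.float64(-54.7)), (90, np.int64(20), np.float64(116.2)), (120, np.int64(25), np.float64(125.0))]
  keyway 92 [ 3  4  1  3  3  3  1 28 30  4  7  5] 119.93978871693585
w7 63 [(-90, np.int64(17), np.float64(-63.1)), (-60, np.int64(20), np.float64(-55.0)), (90, np.int64(9), np.float64(116.3)), (120, np.int64(17), np.float64(125.5))]
  keyway 16 [0 0 0 0 0 0 2 7 2 5 0 0] 112.7487344633796
w11 35 [(-180, np.int64(6), np.float64(-151.6)), (-150, np.int64(11), np.float64(-145.2)), (30, np.int64(16), np.float64(37.8))]
  keyway 7 [0 0 0 0 0 0 0 0 7 0 0 0] 130.78200656810523
w12 34 [(-180, np.int64(10), np.float64(-154.5)), (-150, np.int64(7), np.float64(-146.5)), (0, np.int64(7), np.float64(27.6)), (30, np.int64(10), np.float64(35.5))]
  keyway 9 [0 0 0 0 0 0 0 1 8 0 0 0] 130.6307503099788
```

{"op": "play_rows", "data": {
  "hand": [10,10,10],
  "xyz": [
    [0,0,0],
    [0,0,0],
    [0,0,0]
  ],
  "yaw": [0.025,0,0]
}}

```text
t: 35.75
tcp_pos: [532.2, 203.3, 247.3]
tcp_rot: [0.001, 0.635, 0.773, 0.001]
force: [-1.1, -0.1, -1.0]
finger_gap: 16.8
gripper_force: 59.5
```

```bash
python3 -c "
from h import *
for i in range(3):
    ctrl.get_image('wrist');print(ctrl.sense()['torque'].round(3),ctrl.sense()['joint_efforts'][5].round(3))
st()"
```

```text
[-0.153  0.274  0.239] 0.224
[-0.092  0.231  0.225] 0.215
[-0.137  0.183  0.216] 0.212
t 35.9 tcp [532.2 203.3 247.3] az 101.17 tilt [0.0033 0.0009] j [ 0.365  0.369  0.034  1.232 -0.     1.741] F [-1.4 -1.2 -0. ] M [-0.14  0.18  0.22] gap 17.0 grip 59.5
```

{"op": "play_rows", "data": {
  "hand": [10,10,10],
  "xyz": [
    [0,0,0],
    [0,0,0],
    [0,0,0]
  ],
  "yaw": [0.03,0,0]
}}

```text
t: 36.28
tcp_pos: [532.2, 203.3, 247.3]
tcp_rot: [0.001, 0.646, 0.763, 0.001]
force: [-1.2, -0.8, 0.2]
finger_gap: 17.0
gripper_force: 59.5
```

```bash
python3 -c "
from h import *
for i in range(2):
    ctrl.get_image('wrist');print(ctrl.sense()['torque'].round(3),ctrl.sense()['joint_efforts'][5].round(3))
st()"
```

```text
[-0.151  0.213  0.3  ] 0.255
[-0.146  0.14   0.239] 0.245
t 36.38 tcp [532.2 203.2 247.3] az 99.45 tilt [0.0033 0.0009] j [ 0.365  0.369  0.034  1.232 -0.     1.771] F [-0.5 -0.   0. ] M [-0.15  0.14  0.24] gap 17.1 grip 59.5
```

{"op": "play_rows", "data": {
  "hand": [10,10,10,10],
  "xyz": [
    [0,0,0],
    [0,0,0],
    [0,0,0],
    [0,0,0]
  ],
  "yaw": [0.03,0.03,0,0]
}}

```text
t: 36.88
tcp_pos: [532.2, 203.3, 247.3]
tcp_rot: [0.001, 0.669, 0.743, 0.001]
force: [-0.0, -1.0, -1.2]
finger_gap: 16.7
gripper_force: 59.4
```

```bash
python3 -c "
from h import *
s,im,d,c,T=shot('w13');print(ctrl.sense()['joint_efforts'][5].round(3));st()
O=np.array([532.6,203.4])
for t in ('w11','w12','w13'):
    z=np.load(t+'.npz');W=cloud(z['d'],c,z['T']);P=W.reshape(-1,3)
    r=np.hypot(*(P[:,:2]-O).T);Q=P[(P[:,2]>119)&(P[:,2]<123.5)&(r<18)&(r>13.2)][:,:2]-O
    a=np.degrees(np.arctan2(Q[:,1],Q[:,0]));print(t,len(a[a<0]),a[a<0].mean(),len(a[a>0]),a[a>0].mean(),np.sort(a).round(0))
    P=cloud(z['d'],c,c['T_tool_cam']).reshape(-1,3);Q=P[(abs(P[:,0])<45)&(abs(P[:,1])<14)&(P[:,2]>45.3)&(P[:,2]<49)]
    E=Q[(abs(Q[:,0])>14)]; print(np.polyfit(E[:,0],E[:,1],1))
"
```

```text
w13 t 36.88 tcp [532.2 203.3 247.3] az 96.02 j [ 0.365  0.369  0.034  1.232 -0.     1.831] F [-0.  -1.  -1.2] gap 16.7
0.256
t 36.92 tcp [532.2 203.3 247.3] az 96.02 tilt [0.0032 0.0009] j [ 0.365  0.369  0.034  1.232 -0.     1.831] F [-0.9 -0.6 -0.4] M [-0.19  0.14  0.19] gap 17.2 grip 59.4
w11 17 -147.42219595442262 18 36.81642729780763 [-153. -152. -152. -152. -151. -150. -150. -150. -148. -148. -147. -145.
 -144. -143. -142. -142. -138.   29.   29.   31.   32.   33.   33.   33.
   35.   36.   36.   38.   41.   42.   42.   43.   43.   43.   44.]
[-0.00074862  0.29911301]
w12 17 -151.17570003674328 17 32.23432453932161 [-156. -156. -156. -155. -155. -155. -154. -153. -153. -151. -150. -149.
 -148. -145. -145. -145. -142.   25.   26.   27.   28.   29.   29.   29.
   30.   31.   33.   34.   35.   38.   38.   38.   38.   40.]
[-0.00078186  0.34793512]
w13 9 -152.35461084037976 17 32.352913225417346 [-157. -155. -155. -154. -153. -151. -151. -149. -147.   24.   24.   25.
   27.   29.   30.   31.   31.   32.   34.   34.   35.   36.   38.   39.
   40.   40.]
[-0.00270744  0.34266416]
```

{"op": "play_rows", "data": {
  "hand": [10,10,10,10],
  "xyz": [
    [0,0,0],
    [0,0,0],
    [0,0,0],
    [0,0,0]
  ],
  "yaw": [0.04,0.04,0,0]
}}

```text
t: 37.42
tcp_pos: [532.2, 203.2, 247.3]
tcp_rot: [0.001, 0.698, 0.716, 0.001]
force: [-0.5, -0.2, -0.6]
finger_gap: 17.1
gripper_force: 59.4
```

```bash
python3 -c "
from h import *
s,im,d,c,T=shot('w14');print(ctrl.sense()['joint_efforts'][5].round(3));st()
O=np.array([532.6,203.4])
for t in ('w14',):
    z=np.load(t+'.npz');W=cloud(z['d'],c,z['T']);P=W.reshape(-1,3)
    r=np.hypot(*(P[:,:2]-O).T);Q=P[(P[:,2]>119)&(P[:,2]<123.5)&(r<18)&(r>13.2)][:,:2]-O
    a=np.degrees(np.arctan2(Q[:,1],Q[:,0]));print(t,len(a[a<0]),a[a<0].mean(),len(a[a>0]),a[a>0].mean(),np.sort(a).round(0))
"
```

```text
w14 t 37.42 tcp [532.2 203.2 247.3] az 91.47 j [ 0.365  0.369  0.034  1.232 -0.     1.91 ] F [-0.5 -0.2 -0.6] gap 17.1
0.189
t 37.48 tcp [532.2 203.3 247.3] az 91.47 tilt [0.0033 0.0009] j [ 0.365  0.369  0.034  1.232 -0.     1.91 ] F [-0.9 -1.1 -1.3] M [-0.2   0.07  0.17] gap 17.1 grip 59.4
w14 5 -154.55189930736253 16 31.66687220998111 [-157. -156. -156. -154. -150.   24.   25.   26.   26.   28.   28.   30.
   32.   32.   33.   33.   35.   37.   38.   38.   39.]
```

{"op": "play_rows", "data": {
  "hand": [10,10,10,10],
  "xyz": [
    [0,0,0],
    [0,0,0],
    [0,0,0],
    [0,0,0]
  ],
  "yaw": [-0.06,-0.06,0,0]
}}

```text
t: 37.98
tcp_pos: [532.1, 203.2, 247.3]
tcp_rot: [0.001, 0.655, 0.756, 0.001]
force: [0.3, -1.2, -0.1]
finger_gap: 17.1
gripper_force: 59.3
```

```bash
python3 -c "
from h import *
print(ctrl.sense()['joint_efforts'][5].round(3));st()
z=np.load('w14.npz');c=ctrl.get_calibration('wrist')
P=cloud(z['d'],c,c['T_tool_cam']).reshape(-1,3);Q=P[(abs(P[:,0])<45)&(abs(P[:,1])<40)&(P[:,2]>43)&(P[:,2]<52)]
for x in range(-40,41,8):
    y=Q[abs(Q[:,0]-x)<3][:,1];print(x,len(y),np.percentile(y,[2,25,50,75,98]).round(1) if len(y) else '')
"
```

```text
0.016
t 37.98 tcp [532.1 203.2 247.3] az 98.23 tilt [0.0031 0.0009] j [ 0.365  0.369  0.034  1.232 -0.     1.792] F [ 0.3 -1.2 -0.1] M [-0.13  0.16  0.06] gap 17.1 grip 59.3
-40 0 
-32 322 [-7.9 -3.8  0.1  4.4  8.5]
-24 461 [-8.2 -3.8  0.5  4.8  8.9]
-16 497 [-8.1 -4.1  0.1  4.3  8.7]
-8 507 [-8.1 -4.   0.5  4.7  8.8]
0 533 [-8.1 -4.3  0.1  4.6  8.7]
8 1107 [-21.   -8.1   0.1   8.8  21.6]
16 590 [-8.2 -4.1  0.1  4.5  8.9]
24 637 [-8.2 -4.1  0.5  4.8  8.9]
32 741 [-7.9 -4.   0.2  4.7  8.7]
40 0
```

{"op": "play_rows", "data": {
  "hand": [10,10,10,10,10],
  "xyz": [
    [0,0,-4],
    [0,0,-8],
    [0,0,-15],
    [0,0,-20],
    [0,0,0]
  ],
  "yaw": [0,0,0,0,0]
}}

```text
t: 38.6
tcp_pos: [532.8, 203.5, 296.7]
tcp_rot: [0.002, 0.654, 0.756, 0.003]
force: [-0.1, -0.3, -1.0]
finger_gap: 17.2
gripper_force: 63.2
```

```bash
python3 - <<'E'
from h import *
s,im,d,c,T=shot('w15');st()
O=np.array([532.6,203.4])
W=cloud(d,c,T);P=W.reshape(-1,3)
def lug(P):
    r=np.hypot(*(P[:,:2]-O).T);Q=P[(P[:,2]>118.5)&(P[:,2]<124)&(r<18)&(r>13.2)][:,:2]-O
    a=np.degrees(np.arctan2(Q[:,1],Q[:,0]));return np.histogram(a,np.arange(-180,181,20))[0],a[a<0].mean(),a[a>0].mean(),np.sort(a).round(0)[[0,-1]]
print(lug(P))
im,d=ctrl.get_image('top');c,T=Tcam('top');print('top',lug(cloud(d,c,T).reshape(-1,3)))
E
```

```text
w15 t 38.6 tcp [532.8 203.5 296.7] az 98.29 j [ 0.365  0.356  0.14   1.347 -0.     1.791] F [-0.1 -0.3 -1. ] gap 17.2
t 38.65 tcp [532.5 203.4 295.4] az 98.29 tilt [0.0054 0.0018] j [ 0.365  0.357  0.138  1.346 -0.     1.791] F [-0.1 -0.2 -1.6] M [-0.02 -0.06  0.03] gap 16.6 grip 63.2
(array([ 0, 21,  0,  0,  0,  0,  0,  0,  0,  0, 25,  2,  0,  0,  0,  0,  0,
        0]), np.float64(-149.9380407070362), np.float64(32.621565827122716), array([-157.,   41.]))
top (array([0, 3, 0, 0, 0, 0, 1, 1, 0, 0, 0, 0, 0, 0, 0, 0, 0, 0]), np.float64(-102.90235666879494), np.float64(nan), array([-150.,  -30.]))<stdin>:7: RuntimeWarning: Mean of empty slice.
  ret = ret.dtype.type(ret / rcount)
```

```bash
python3 - <<'E'
from h import *
c=ctrl.get_calibration('wrist')
for t in ('w7','w15'):
    z=np.load(t+'.npz');P=cloud(z['d'],c,z['T']).reshape(-1,3)
    t0=P[(abs(P[:,2]-115.3)<1.5)];O=np.array([532.9,203.5]);r=np.hypot(*(t0[:,:2]-O).T);Q=t0[(r<17.3)&(r>14)][:,:2]-O
    a=np.degrees(np.arctan2(Q[:,1],Q[:,0]));h=np.histogram(a,np.arange(-180,181,6))[0]
    print(t,{int(x):int(n) for x,n in zip(np.arange(-177,180,6),h)})
E
```

```text
w7 {-177: 11, -171: 10, -165: 11, -159: 12, -153: 9, -147: 13, -141: 8, -135: 11, -129: 11, -123: 9, -117: 10, -111: 12, -105: 11, -99: 10, -93: 9, -87: 11, -81: 8, -75: 10, -69: 9, -63: 1, -57: 0, -51: 0, -45: 0, -39: 10, -33: 9, -27: 8, -21: 7, -15: 5, -9: 2, -3: 0, 3: 0, 9: 0, 15: 0, 21: 0, 27: 0, 33: 0, 39: 0, 45: 0, 51: 0, 57: 0, 63: 0, 69: 0, 75: 0, 81: 0, 87: 2, 93: 5, 99: 6, 105: 9, 111: 0, 117: 0, 123: 0, 129: 5, 135: 9, 141: 10, 147: 10, 153: 7, 159: 13, 165: 10, 171: 12, 177: 11}
w15 {-177: 8, -171: 7, -165: 9, -159: 7, -153: 4, -147: 0, -141: 0, -135: 0, -129: 0, -123: 0, -117: 0, -111: 0, -105: 0, -99: 0, -93: 0, -87: 0, -81: 0, -75: 0, -69: 0, -63: 0, -57: 0, -51: 0, -45: 0, -39: 0, -33: 0, -27: 0, -21: 5, -15: 7, -9: 7, -3: 8, 3: 8, 9: 9, 15: 5, 21: 5, 27: 3, 33: 4, 39: 6, 45: 9, 51: 10, 57: 10, 63: 6, 69: 10, 75: 9, 81: 8, 87: 9, 93: 9, 99: 7, 105: 8, 111: 3, 117: 0, 123: 0, 129: 1, 135: 11, 141: 5, 147: 8, 153: 7, 159: 10, 165: 7, 171: 11, 177: 7}
```

{"op": "play_rows", "data": {
  "hand": [10,10,10,10,10],
  "xyz": [
    [0,0,0],
    [-53.8,-22.5,0],
    [-53.8,-22.5,0],
    [-53.8,-22.5,0],
    [-53.8,-22.5,0]
  ],
  "yaw": [-0.175,0,0,0,0]
}}

```text
t: 39.33
tcp_pos: [513.6, -31.1, 293.5]
tcp_rot: [0.001, 0.585, 0.811, 0.001]
force: [1.9, -0.6, -1.0]
finger_gap: 17.0
gripper_force: 63.2
```

{"op": "play_rows", "data": {
  "hand": [10,10,10,10,10],
  "xyz": [
    [-53.8,-22.5,0],
    [-53.8,-22.5,0],
    [-53.8,-22.5,0],
    [-53.8,-22.5,0],
    [-53.8,-22.5,0]
  ],
  "yaw": [0,0,0,0,0]
}}

```text
t: 39.95
tcp_pos: [491.4, -321.9, 293.1]
tcp_rot: [0.001, 0.586, 0.811, 0.001]
force: [1.4, -0.3, -1.2]
finger_gap: 16.7
gripper_force: 63.2
```

{"op": "play_rows", "data": {
  "hand": [10,10,10,10,10],
  "xyz": [
    [-53.8,-22.5,30],
    [0,0,40],
    [0,0,0],
    [0,0,0],
    [0,0,0]
  ],
  "yaw": [0,0,0,0,0]
}}

```text
t: 40.58
tcp_pos: [488.8, -375.2, 227.0]
tcp_rot: [0.002, 0.585, 0.811, 0.001]
force: [-1.0, 0.3, -1.3]
finger_gap: 17.0
gripper_force: 63.1
```

```bash
python3 - <<'E'
from h import *
st();print(go([487.9,-378.1,175]))
im,d=ctrl.get_image('scene');c,T=Tcam('scene');W=cloud(d,c,T).reshape(-1,3)
for z0 in range(105,165,8):
    P=W[(abs(W[:,2]-z0)<5)&(abs(W[:,0]-488)<30)&(abs(W[:,1]+378)<30)]
    if len(P)>3:print(z0,len(P),np.median(P,0).round(1))
E
```

```text
t 40.58 tcp [ 488.8 -375.2  227. ] az 108.38 tilt [ 0.0053 -0.0007] j [-0.656  0.473  0.138  1.232  0.003  0.594] F [-1.   0.3 -1.3] M [-0.01  0.01 -0.04] gap 17.0 grip 63.1
[-2.3 -2.  52. ]
105 16 [ 492.5 -376.3  108. ]
113 35 [ 492.6 -377.3  112.1]
121 36 [ 493.8 -377.2  121.4]
129 44 [ 494.2 -377.7  129.1]
137 39 [ 493.9 -377.7  136.7]
145 32 [ 493.8 -378.7  144.7]
153 26 [ 495.3 -379.   154.8]
161 43 [ 505.3 -377.8  162.2]
```

{"op": "play_rows", "data": {
  "hand": [10,10,10,10,10],
  "xyz": [
    [-2.3,-1.8,20],
    [0,0,20],
    [0,0,0],
    [0,0,0],
    [0,0,0]
  ],
  "yaw": [0,0,0,0,0]
}}

```text
t: 41.25
tcp_pos: [487.6, -378.4, 186.2]
tcp_rot: [0.002, 0.585, 0.811, 0.001]
force: [-1.0, -0.2, -1.0]
finger_gap: 16.9
gripper_force: 63.2
```

```bash
python3 -c "
from h import *
st();print(go([487.9,-378.1,165]))"
```

```text
t 41.25 tcp [ 487.6 -378.4  186.2] az 108.33 tilt [ 0.0046 -0.0001] j [-0.661  0.494  0.067  1.14   0.003  0.59 ] F [-1.  -0.2 -1. ] M [0.04 0.01 0.06] gap 16.9 grip 63.2
[ 0.2  0.3 21.2]
```

Key end is at about 62 mm and aligned; lower it into the hole.

{"op": "play_rows", "data": {
  "hand": [10,10,10,10,10],
  "xyz": [
    [0.2,0.3,10],
    [0,0,5],
    [0,0,4],
    [0,0,4],
    [0,0,0]
  ],
  "yaw": [0,0,0,0,0]
}}

```text
t: 41.88
tcp_pos: [487.3, -377.8, 161.7]
tcp_rot: [0.001, 0.585, 0.811, 0.001]
force: [0.3, -0.4, -1.6]
finger_gap: 16.7
gripper_force: 63.2
```

```bash
python3 -c "
from h import *
st()"
```

```text
t 41.88 tcp [ 487.3 -377.8  161.7] az 108.32 tilt [0.0028 0.0012] j [-0.66   0.509  0.028  1.087  0.003  0.591] F [ 0.3 -0.4 -1.6] M [ 0.01 -0.02  0.01] gap 16.7 grip 63.2
```

{"op": "play_rows", "data": {
  "hand": [10,10,10,10,10],
  "xyz": [
    [0,0.5,5],
    [0,0,6],
    [0,0,6],
    [0,0,5],
    [0,0,0]
  ],
  "yaw": [0,0,0,0,0]
}}

```text
t: 42.5
tcp_pos: [487.8, -377.5, 139.5]
tcp_rot: [0.001, 0.586, 0.811, 0.001]
force: [-0.2, -0.4, -0.7]
finger_gap: 16.9
gripper_force: 63.2
```

```bash
python3 -c "
from h import *
st()"
```

```text
t 42.5 tcp [ 487.8 -377.5  139.5] az 108.32 tilt [0.0026 0.0014] j [-0.66   0.525 -0.005  1.039  0.003  0.591] F [-0.2 -0.4 -0.7] M [-0.03  0.01 -0.05] gap 16.9 grip 63.2
```

{"op": "play_rows", "data": {
  "hand": [10,10,10,10],
  "xyz": [
    [0,0,3],
    [0,0,1.5],
    [0,0,0.7],
    [0,0,0]
  ],
  "yaw": [0,0,0,0]
}}

```text
t: 43.0
tcp_pos: [488.0, -377.7, 134.9]
tcp_rot: [0.001, 0.586, 0.811, 0.001]
force: [-0.1, 0.4, -1.0]
finger_gap: 17.0
gripper_force: 63.2
```

{"op": "play_rows", "data": {
  "hand": [25,35,50,50,50],
  "xyz": [
    [0,0,0],
    [0,0,0],
    [0,0,0],
    [0,0,0],
    [0,0,0]
  ],
  "yaw": [0,0,0,0,0]
}}

```text
t: 43.62
tcp_pos: [488.0, -377.7, 134.9]
tcp_rot: [0.001, 0.585, 0.811, 0.001]
force: [0.4, -0.7, -0.5]
finger_gap: 50.0
gripper_force: 0.0
```

{"op": "play_rows", "data": {
  "hand": [50,50,50,50,50],
  "xyz": [
    [0,0,-10],
    [0,0,-40],
    [0,0,-50],
    [0,0,-20],
    [0,0,0]
  ],
  "yaw": [0,0,0,0,0]
}}

```text
t: 44.25
tcp_pos: [488.2, -378.2, 257.0]
tcp_rot: [0.003, 0.585, 0.811, 0.001]
force: [0.2, -0.5, -0.6]
finger_gap: 50.1
gripper_force: 0.0
```

```bash
python3 - <<'E'
from h import *
st();s,im,d,c,T=shot('w20');W=cloud(d,c,T)
print('handle top',ext(W,440,540,-420,-330,80,110))
print('stand',ext(W,440,540,-430,-320,40,50))
im,d=ctrl.get_image('top');c,T=Tcam('top');W=cloud(d,c,T)
for nm,x0,x1,y0,y1,b,t in [('short',560,660,-230,-150,10,25),('core',490,580,160,240,112,118),('loupe',670,780,-380,-280,35,60),('can',700,850,-50,120,30,50)]:
    try: print(nm,ext(W,x0,x1,y0,y1,b,t))
    except Exception as e: print(nm,e)
W0=cloud(np.load('top0.npz')['d'],c,T)
for nm,x0,x1,y0,y1,b,t in [('short',560,660,-230,-150,10,25),('loupe',670,780,-380,-280,35,60),('can',700,850,-50,120,30,50)]:
    try: print('before',nm,ext(W0,x0,x1,y0,y1,b,t))
    except Exception as e: print(nm,e)
E
```

```text
t 44.25 tcp [ 488.2 -378.2  257. ] az 108.33 tilt [ 0.006  -0.0013] j [-0.66   0.467  0.205  1.303  0.003  0.591] F [ 0.2 -0.5 -0.6] M [0.04 0.01 0.02] gap 50.1 grip 0.0
w20 t 44.25 tcp [ 488.2 -378.2  257. ] az 108.33 j [-0.66   0.467  0.205  1.303  0.003  0.591] F [ 0.2 -0.5 -0.6] gap 50.1
handle top n 2105 zmed 87.3 rect ctr (488.4,-377.4) size 17.9 x 71.2 ang 17.8 mean [ 487.6 -375.2]
stand n 3024 zmed 45.7 rect ctr (488.4,-378.3) size 60.2 x 60.6 ang 22.6 mean [ 487.6 -376.5]
short n 252 zmed 16.2 rect ctr (609.9,-182.9) size 49.6 x 47.1 ang 0.2 mean [ 609.8 -183.2]
core n 278 zmed 115.2 rect ctr (531.9,202.9) size 48.5 x 49.3 ang 32.0 mean [532.3 201.4]
loupe n 332 zmed 46.6 rect ctr (728.4,-321.0) size 44.7 x 44.4 ang 88.1 mean [ 727.9 -320.9]
can n 2451 zmed 38.8 rect ctr (775.5,42.5) size 129.0 x 128.9 ang 70.2 mean [774.9  43. ]
before short n 254 zmed 16.5 rect ctr (609.7,-182.9) size 48.3 x 47.9 ang 43.6 mean [ 609.9 -183.1]
before loupe n 335 zmed 46.1 rect ctr (729.1,-321.7) size 43.9 x 45.4 ang 45.3 mean [ 728.  -320.9]
before can n 2453 zmed 38.8 rect ctr (775.4,43.2) size 128.9 x 129.0 ang 78.0 mean [774.8  42.8]
```

{"op": "play_rows", "data": {
  "hand": [50,50,50,50,50],
  "xyz": [
    [51,22,0],
    [51,22,0],
    [51,22,0],
    [51,22,0],
    [51,22,0]
  ],
  "yaw": [0,0,0,0,0]
}}

```text
t: 44.98
tcp_pos: [511.2, -99.3, 254.1]
tcp_rot: [0.0, 0.586, 0.811, 0.001]
force: [1.1, -0.1, 0.3]
finger_gap: 49.5
gripper_force: 0.0
```

{"op": "play_rows", "data": {
  "hand": [50,50,50,50,50],
  "xyz": [
    [51,22,0],
    [51,22,0],
    [51,22,0],
    [51,22,0],
    [0,0,0]
  ],
  "yaw": [0,0,0,0,0]
}}

```text
t: 45.6
tcp_pos: [530.6, 123.3, 254.0]
tcp_rot: [0.0, 0.584, 0.812, 0.001]
force: [-0.5, -0.8, 0.6]
finger_gap: 49.8
gripper_force: 0.0
```

{"op": "play_rows", "data": {
  "hand": [50,50],
  "xyz": [
    [0,0,0],
    [0,0,0]
  ],
  "yaw": [0,0]
}}

```text
t: 45.85
tcp_pos: [531.1, 119.1, 255.1]
tcp_rot: [0.001, 0.586, 0.81, 0.001]
force: [-0.2, 0.1, 0.4]
finger_gap: 49.8
gripper_force: 0.0
```

```bash
python3 - <<'E'
from h import *
s,im,d,c,T=shot('w21');st()
for t in ('w7','w21'):
    z=np.load(t+'.npz');P=cloud(z['d'],c,z['T']).reshape(-1,3)
    N=P[(abs(P[:,2]-137.1)<1.2)&(np.hypot(P[:,0]-532.6,P[:,1]-203.4)<14)];O=np.array(cv2.minEnclosingCircle(N[:,:2].astype(np.float32))[0])
    r=np.hypot(*(P[:,:2]-O).T)
    Q=P[(P[:,2]>119)&(P[:,2]<123.5)&(r<18)&(r>13)][:,:2]-O;a=np.degrees(np.arctan2(Q[:,1],Q[:,0]))
    for lo,hi in((-180,-100),(-100,0),(0,80),(80,180)):
        b=a[(a>lo)&(a<hi)]
        if len(b)>4: print(t,'lug',len(b),b.mean().round(1),b.min().round(0),b.max().round(0))
    C=P[abs(P[:,2]-115.3)<1.5];r=np.hypot(*(C[:,:2]-O).T);Q=C[(r<17.3)&(r>14)][:,:2]-O
    b=np.sort(np.degrees(np.arctan2(Q[:,1],Q[:,0])));g=np.diff(b);i=np.where(g>10)[0];print(t,'gaps',[(b[j].round(1),b[j+1].round(1),((b[j]+b[j+1])/2).round(1)) for j in i])
    print('core',ext(P,490,580,160,240,112,117.5))
E
```

```text
w21 t 45.85 tcp [531.1 119.1 255.1] az 108.25 j [ 0.221  0.315 -0.023  1.23   0.     1.473] F [-0.2  0.1  0.4] gap 49.8
t 45.9 tcp [531.2 119.1 255.2] az 108.24 tilt [0.0029 0.0007] j [ 0.221  0.315 -0.023  1.23   0.     1.473] F [0.5 0.2 0.5] M [-0.02  0.03 -0.04] gap 50.2 grip 0.0
w7 lug 35 -57.1 -65.0 -48.0
w7 lug 33 120.7 112.0 129.0
w7 gaps [(np.float64(-63.0), np.float64(-39.2), np.float64(-51.1)), (np.float64(-10.4), np.float64(89.3), np.float64(39.4)), (np.float64(104.7), np.float64(127.7), np.float64(116.2))]
core n 2333 zmed 115.5 rect ctr (533.5,203.6) size 49.7 x 49.3 ang 41.8 mean [530.9 201.5]
w21 lug 44 -148.1 -156.0 -141.0
w21 lug 27 31.9 24.0 39.0
w21 gaps [(np.float64(-65.2), np.float64(-43.8), np.float64(-54.5)), (np.float64(22.6), np.float64(38.0), np.float64(30.3)), (np.float64(107.9), np.float64(129.2), np.float64(118.5))]
core n 3769 zmed 115.6 rect ctr (533.1,204.2) size 49.3 x 49.6 ang 20.4 mean [532.4 204.6]
```

```bash
python3 -c "
from station import ctrl
print(ctrl.close_job())"
```

```text
the job is handed in; nothing more can be done
None
```

The job is handed in at about 46 s: the tall core is home on the plate, the lock has turned about 90° to its stop, the key is back in its stand, and the short core, can and loupe have not moved. While locking, the key turned about 20° further than the lock should have allowed, but camera depth readings afterwards put the lugs 89.9° round.

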